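# Index and lock the plate turntable

### The job

Move the plate turntable on by two stations by turning its crank exactly two full turns clockwise (seen from above). Then lock it: take the larger T-handle hex key from the wooden stand, push it fully home into the socket of the locking screw before turning, and turn the screw clockwise until it stops. Finally put the key back upright in its own hole in the stand, fully down, and let go; leave the smaller key and the other things on the table where they are.

Things in the scene. Friction and masses are not known exactly. Their poses are not given: they have to be found in the camera images.
- crank_axis (a point): Point on the vertical axis of the hand crank, 103 mm above the table, level with knob_mid. The crank is a steel arm on a round grey pedestal (76 mm diameter) on the turntable's base; one crank turn moves the turntable on by one station (45 degrees, an eighth of a turn).
- knob_mid (a point): Centre of the crank's upright black knob: 24 mm diameter, 46 mm tall (from 77 to 123 mm above the table), 45 mm from the crank's axis. It spins freely on the arm, so it can be led round a circle of 45 mm radius with the gripper's orientation kept. The crank points in any direction at the start.
- crank (a joint): Angle of the crank, 0 at the start, growing clockwise seen from above; two full turns are 12.57 rad. Light friction (about 1 N at the knob); it stays where it is left.
- turntable_mid (a point): Centre of the turntable (220 mm aluminium disc with a white plate, 184 mm, fixed on it, rim 77 mm above the table) on a grey base plate 270 x 460 x 20 mm. This point is 54.5 mm above the table; x points away from the robot side; the base does not move. The crank pedestal stands at its left front, the grey square clamp block (75 mm wide, top 65 mm above the table) with the locking screw at its right front.
- socket (a point): Centre of the mouth of the hexagon socket in the locking screw, 59 mm above the table, 6 mm below the clamp block's top (round steel screw head, 34 mm diameter, in a 36 mm bore). z points up. The hexagon is 13 mm across flats, 16 mm deep to its floor, with a 2.5 mm bevel at the mouth; its x axis points to a corner of the hexagon (a black mark on the head shows it) and turns with the screw.
- lock_screw (a joint): Angle of the locking screw, growing clockwise seen from above: 0 to 0.25 at the start, hard stop (locked) at 1.25 rad. Needs about 0.12 N m; stays where it is left.
- key_mid (a point): Centre of the handle of the larger T-handle hex key: black bar 100 mm long (its x axis), 16 mm wide (y), 24 mm high; z up. The steel shaft hangs from the middle of the bar, a hexagon 12 mm across flats (two corners lie along the bar's x axis), 110 mm long below the handle. The tip is 122 mm below this point. At the start it stands upright in one of the stand's two holes, bar across the row of holes, this point about 130 mm above the table. 110 to 225 g.
- key_tip (a point): Centre of the larger key's lower end face; same axes as key_mid, which lies 122 mm above it. Fully home in the screw it is about 16 mm below the socket's mouth; in the stand it is 8 mm above the table.
- small_key_mid (a point): Centre of the handle of the smaller T-handle hex key (bar 70 x 16 x 24 mm, 8 mm hexagon shaft 90 mm long), standing in the other hole of the stand. To be left alone.
- key_stand_hole0 (a point): Mouth of the stand's hole nearer the robot, at the top of the wooden block (150 x 60 mm, 52 mm high, fixed; it does not move). The hole is round, 17 mm wide, 44 mm deep, bevelled 3 mm; x points along the row of the two holes, 80 mm apart.
- key_stand_hole1 (a point): Mouth of the stand's hole farther from it, at the top of the wooden block (150 x 60 mm, 52 mm high, fixed; it does not move). The hole is round, 17 mm wide, 44 mm deep, bevelled 3 mm; x points along the row of the two holes, 80 mm apart.
- spray_bottle: Black spray bottle, 62 mm diameter, 155 mm tall; origin at the centre of its underside. Bystander.
- saucers: Low white stack of saucers, 136 mm diameter, 29 mm high; origin at the centre of its underside. Bystander.
- tape_dispenser: Green tape dispenser, 150 x 60 mm, 82 mm high; origin at the centre of its underside. Bystander.
Mind the look-alikes: they are no part of the job. Leave any orange or red look-alike of the part that bears key_mid alone. Leave any yellow look-alike of the part that bears key_stand_hole0 alone.

How it is judged:
By the outcome, as a careful person would: the job done as asked, in the order asked, and still so for the second after the job is handed in, with the robot touching nothing.
It also fails if it takes over 72 s, if anything falls off the work surface, if the arm or the gripper's body presses on something with over 40 N, if the wrist force passes 120 N, or if a joint passes its speed limit or range.

### The arm

A 6-joint arm with a two-finger parallel gripper is mounted at the origin on the work surface. World frame = base frame: x ahead of the robot, y to its left, z up, the work surface at z = 0. Lengths are in m, angles in degrees, forces in N, time in s.
With the tool pointing down it reaches from about 0.3 to 0.75 m from the base axis. Payload 8.5 kg.
Tool frame: the origin (TCP) lies between the finger pads; the fingertips stand env.finger_overhang ahead of it and the grasp point (between the pads) lies 2 mm behind it (env.finger_overhang is the distance from the TCP to the fingertips, in m); z points along the fingers, y is the line along which they close (so a half turn about z gives the same grasp; the last joint's range is limited). The gripper opens to 85 mm and grips with 20 to 120 N. Pads are 22 mm wide; open, the fingers measure 114 mm over their backs; the gripper's body (76 mm by 85 mm) begins 54 mm behind the grasp point. The pads swing forward as they close: fully open they stand 13 mm farther back than shut.
Start: joints at [58.367, 21.807, 74.336, -0, 83.858, -12.336], TCP at [0.182, 0.519, 0.248] pointing down, gripper open.
Joint ranges: [-178.18, 178.18], [-50.72, 133.34], [12.68, 142.11], [-81.47, 261.47], [9.98, 163.14], [-165.26, 165.26]. Speed limits (degrees/s): [136.94, 136.94, 180, 180, 180, 180].

### API

Orientations are given as a 3x3 rotation matrix whose columns are the frame's x, y, z axes.
In Python, from rig import env gives the robot as it stands. The module is installed in compiled form; this text tells all that it offers.
- The arm moves only by the tool jog_arm, never from a script. Its arguments are lists of equal length, an entry for each row: "hand": the finger opening in m, from 0 to 0.0854; "travel": the shift along the world's x, y, z in m, a list of three; "yaw": the turn about the world's z in rad. A call has exactly 5 rows; each row shifts and turns the commanded pose from where the row before left it; what a row does not reach is not made up. A row lasts 1/8 s, in which the tool goes at most 62.5 mm and 10.7 degrees, less where a joint would pass 70% of its speed; a pose out of reach is approached as far as the arm can. A call is refused whole if a number of a shift passes 0.0625 or a number of a turn 0.188, either way. A call with a gripper value outside its range is refused whole. The fingers move at their own pace and stop on an object; "grip_force" is the grip in N (left out, the last holds). Time passes only in rows, so rows that do not move let the fingers close, or fill a call up. It gives the time, the measured TCP pose, the force, the opening and the grip force at its end, in the units of the state.
- env.observe(): the state, without advancing time (a new reading comes with each control period).
- env.get_image(name): name is "scene" or "top" or "wrist"; returns the picture (480x640x3 uint8, red, green, blue); there is no depth.
- env.calibration(name): a dict with "fx", "fy", "cx", "cy" (pixels), "position" and "rotation" of the camera in the world; the wrist camera has in their place "hand_eye" (4x4, takes a point from camera to tool coordinates, whose origin is the TCP and whose axes are the flange's). Camera axes: x right, y down, z forward; pixel columns grow to the right and rows downward; lengths in m; the calibration is good to about 2 mm. A picture is of the moment at which its call begins: read the wrist's pose just before it. calibration takes no time and is no camera call.
- env.close_job(): hands the job in; it is judged then, once.
The state is a dict: "time_s": time; "q": joint angles; "qvel": joint speeds; "joint_efforts": joint torques, N m; "position": TCP position; "tool_rot": TCP orientation; "ft_force": force on the tool from outside, world axes, zero at the start; "wrist_torque": the same for the moment, N m; "grip_width": finger opening in m; "gripper_force": force on a finger pad.
Only numpy, scipy, OpenCV 4.12 (cv2) and the standard library are available. Lean on these libraries where they do the work, as an engineer would, in place of code of your own. Each camera call takes 0.05 s, during which the arm holds its last target. There are 200 camera calls.

## Working session

There is one attempt and no reset: what is moved stays moved. The work goes in short steps, Python scripts to look and compute and a tool call to move; the robot and the scene stay as the last step left them, time stands still between calls to the robot, and variables do not carry over. Pictures are saved under pics/ and viewed, at most 10 in all, crops included, and the job is handed in when it is done.

Besides the shell and the picture viewer there is one more tool, called as name(argument=value, ...) on one line, values as JSON. jog_arm: Moves the arm, as the interface text tells. Its arguments: {"type":"object","properties":{"hand":{"type":"array"},"travel":{"type":"array"},"yaw":{"type":"array"},"grip_force":{"type":"number"}},"required":["hand","travel","yaw"]}

```bash
mkdir -p pics
python3 - <<'E'
from rig import env
import cv2,numpy as np
np.set_printoptions(precision=4,suppress=True)
for n in("scene","top"):
    im=env.get_image(n);cv2.imwrite(f"pics/{n}0.png",im[:,:,::-1]);c=env.calibration(n);print(n,c)
print(env.calibration("wrist"));s=env.observe();print(s,env.finger_overhang)
E
```

```text
scene {'fx': 546.5546649907376, 'fy': 546.5546649907376, 'cx': 330.75272925900055, 'cy': 234.51379056014272, 'position': array([ 1.285 , -0.4556,  1.0902]), 'rotation': array([[ 0.4259,  0.6821, -0.5944],
       [ 0.9047, -0.312 ,  0.2903],
       [ 0.0126, -0.6613, -0.75  ]])}
top {'fx': 493.32052650450044, 'fy': 493.32052650450044, 'cx': 321.41597859371285, 'cy': 235.12143602747847, 'position': array([ 0.306 , -0.078 ,  1.5707]), 'rotation': array([[ 0.0293, -0.9894,  0.1423],
       [-0.9995, -0.0275,  0.0151],
       [-0.011 , -0.1427, -0.9897]])}
{'fx': 354.62181320599655, 'fy': 354.62181320599655, 'cx': 320.8582767049763, 'cy': 242.18323244573207, 'hand_eye': array([[ 0.0005, -0.9553, -0.2957,  0.0757],
       [ 1.    ,  0.0007, -0.0004, -0.0002],
       [ 0.0006, -0.2957,  0.9553, -0.1249],
       [ 0.    ,  0.    ,  0.    ,  1.    ]])}
{'time_s': 0.1, 'q': array([ 58.365 ,  21.8391,  74.3773,  -0.0011,  83.8575, -12.3381]), 'qvel': array([-0.0484, -0.1005, -0.0838,  0.0858,  0.0946,  0.0092]), 'joint_efforts': array([  0.0039, -44.9217, -23.1657,  -0.0002,   0.0037,  -0.    ]), 'position': array([0.1817, 0.5189, 0.2478]), 'tool_rot': array([[-0.9438,  0.3305, -0.0007],
       [ 0.3305,  0.9438, -0.0011],
       [ 0.0003, -0.0013, -1.    ]]), 'ft_force': array([-0.1057, -0.3631, -0.1938]), 'wrist_torque': array([-0.0628,  0.0209, -0.016 ]), 'gripper_force': 0.0, 'grip_width': 0.08500115068075119} 0.017
```

View pics/top0.png

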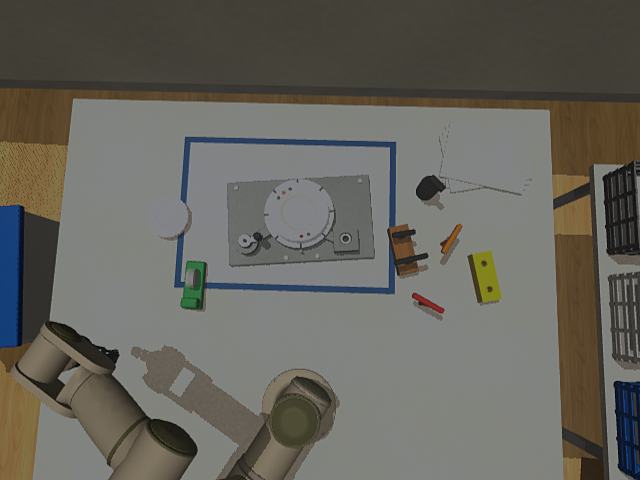

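View pics/scene0.png

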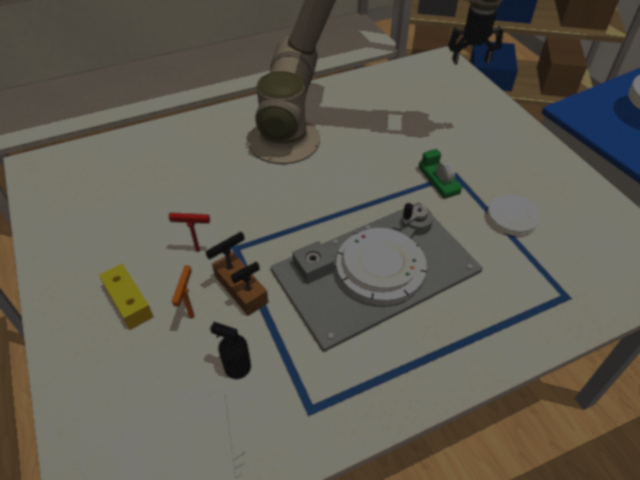

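The top picture shows the crank pedestal near (247,242) with its knob at about (257,237), the screw at (346,239) and the turntable at (299,213). The wooden stand is at (403,250), with the long key in the near hole (412,258) and the small key at (403,233). The scene picture agrees: the long key is at (226,245).

```bash
cat > h.py <<'E'
from rig import env
import cv2,numpy as np
np.set_printoptions(precision=4,suppress=True)
def cam(n,s=None):
    c=env.calibration(n)
    if n=="wrist":
        s=s or env.observe(); H=c["hand_eye"]; R=np.array(s["tool_rot"])
        return c,R@H[:3,:3],np.array(s["position"])+R@H[:3,3]
    return c,np.array(c["rotation"]),np.array(c["position"])
def pt(n,u,v,z,s=None):
    c,R,p=cam(n,s); d=R@np.array([(u-c["cx"])/c["fx"],(v-c["cy"])/c["fy"],1]); return p+d*(z-p[2])/d[2]
def px(n,P,s=None):
    c,R,p=cam(n,s); q=R.T@(np.array(P)-p); return np.array([c["fx"]*q[0]/q[2]+c["cx"],c["fy"]*q[1]/q[2]+c["cy"]])
E
python3 - <<'E'
from h import *
for k,n,u,v,z in [("knob","top",257,236,.123),("knob","scene",408,207,.123),("ped","top",246,242,.07),("sock","top",346,239,.06),("sock","scene",314,258,.06),("tt","top",299,213,.077),("tt","scene",382,258,.077),("keyend","top",399,260,.142),("keyend","top",427,256,.142),("keyA","scene",209,253,.142),("keyB","scene",243,237,.142),("stand","top",403,225,.052),("standn","top",411,274,.052)]: print(k,n,pt(n,u,v,z))
a=cv2.imread("pics/top0.png")
A=cv2.resize(a[190:310,210:310],(600,600),interpolation=2)[:, :400] if 0 else cv2.resize(a[205:275,225:295],None,fx=8,fy=8,interpolation=2)
b=cv2.imread("pics/scene0.png"); 
cv2.imwrite("pics/c1.png",np.hstack([cv2.resize(a[220:270,230:280],(400,400),interpolation=2),cv2.resize(b[190:240,390:440],(400,400),interpolation=2)]))
E
```

```text
knob top [0.5062 0.1352 0.123 ]
knob scene [0.5159 0.1313 0.123 ]
ped top [0.494  0.1759 0.07  ]
sock top [ 0.5132 -0.1312  0.06  ]
sock scene [ 0.5203 -0.126   0.06  ]
tt top [0.5877 0.0159 0.077 ]
tt scene [0.6005 0.0159 0.077 ]
keyend top [ 0.4448 -0.2833  0.142 ]
keyend top [ 0.4588 -0.3643  0.142 ]
keyA scene [ 0.4701 -0.3599  0.142 ]
keyB scene [ 0.4566 -0.2752  0.142 ]
stand top [ 0.5633 -0.3079  0.052 ]
standn top [ 0.4115 -0.3333  0.052 ]
```

View pics/c1.png

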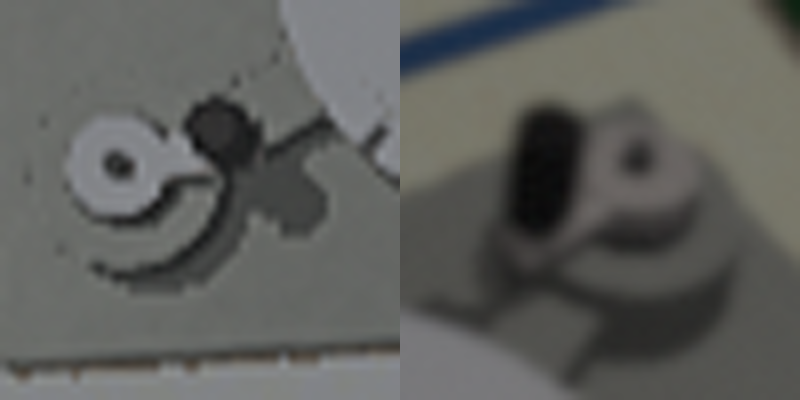

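The crop shows the knob top at about (257.7,236.5) and the crank hub at about (245,240.5) in the top picture. I'll move above the crank for a closer look.

jog_arm(hand=[0.06,0.06,0.06,0.06,0.06], travel=[[0.0375,-0.044,0],[0.0375,-0.044,0],[0.0375,-0.044,0],[0.0375,-0.044,0],[0.0375,-0.044,0]], yaw=[0,0,0,0,0])

```text
time_s: 0.72
position: [0.3701, 0.2975, 0.2482]
tool_rot: [[-0.944, 0.33, -0.0], [0.33, 0.944, -0.0], [0.0, -0.0, -1.0]]
ft_force: [0.7, 0.1, 0.1]
grip_width: 0.06
gripper_force: 0.0
```

jog_arm(hand=[0.05,0.05,0.05,0.05,0.05], travel=[[0.0375,-0.044,0],[0.0375,-0.044,0],[0.0375,-0.044,0],[0,0,0],[0,0,0]], yaw=[0,0,0,0,0])

```text
time_s: 1.35
position: [0.4813, 0.1672, 0.248]
tool_rot: [[-0.944, 0.331, -0.001], [0.331, 0.944, 0.0], [0.001, -0.0, -1.0]]
ft_force: [-0.1, 0.9, 1.0]
grip_width: 0.0501
gripper_force: 0.0
```

Run:
```python
from h import *
s=env.observe();im=env.get_image("wrist");cv2.imwrite("pics/w1.png",im[:,:,::-1]);print(s["time_s"],s["position"],s["q"])
import json;json.dump({k:np.array(s[k]).tolist() for k in("position","tool_rot")},open("w1.json","w"))
```

```text
1.35 [0.4813 0.1672 0.248 ] [  5.8222  17.782   80.6007   0.0143  81.6782 -64.8646]
```

View pics/w1.png

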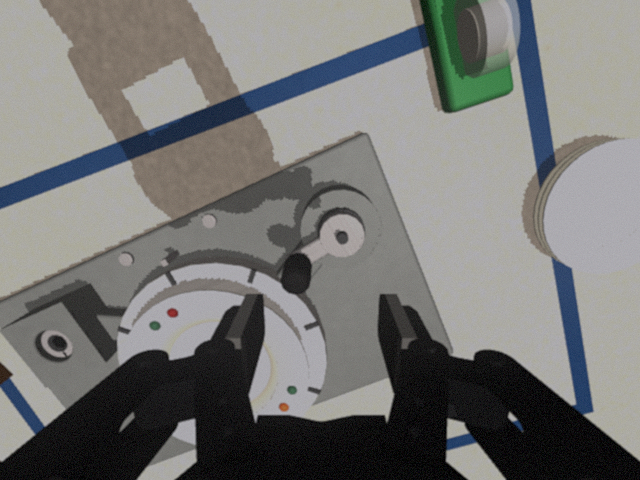

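The wrist picture shows the crank hub centre at (342,236), the knob centre at about (297,272) with its lower end up-left, and the screw head at (57,344).

Run:
```python
from h import *
import json;s=json.load(open("w1.json"))
print("cam",cam("wrist",s)[2])
im=cv2.imread("pics/w1.png");m=(im.max(2)<42).astype(np.uint8)[240:305,275:325]
n,l,st,c=cv2.connectedComponentsWithStats(m);i=1+st[1:,4].argmax();print("knob blob",c[i]+[275,240],st[i])
u,v=c[i]+[275,240];K=pt("wrist",u,v,.103,s);print("knob",K)
for z in(.08,.085,.09):
  A=pt("wrist",342,236,z,s);print("axis",z,A,np.hypot(*(A-K)[:2]))
print("sock",pt("wrist",57,344,.059,s))
for u,v in[(260,290),(301,256),(281,283)]:pass
for P in [K+[0,0,.02],K-[0,0,.02]]:print(px("wrist",P,s))
cv2.imwrite("pics/c2.png",np.hstack([cv2.resize(im[200:300,270:390],(480,400),interpolation=2),cv2.resize(im[310:380,20:90],(300,300),interpolation=2).repeat(1,0)[:].copy() if 0 else cv2.resize(im[320:370,30:70],(320,400),interpolation=2)]))
```

```text
cam [0.4099 0.1921 0.373 ]
knob blob [296.1514 271.9377] [  6  14  30  40 786]
knob [0.5058 0.1369 0.103 ]
axis 0.08 [0.4958 0.181  0.08  ] 0.04522435357371849
axis 0.085 [0.4944 0.1812 0.085 ] 0.04575171297727432
axis 0.09 [0.4929 0.1814 0.09  ] 0.04632028629345001
sock [ 0.5149 -0.1293  0.059 ]
[294.3867 281.7506]
[297.6979 263.3381]
```

View pics/c2.png

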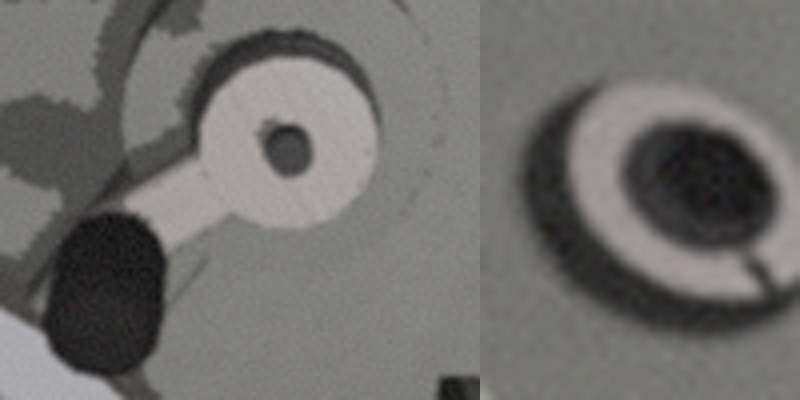

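jog_arm(hand=[0.05,0.05,0.05,0.05,0.05], travel=[[0.0247,-0.0302,-0.02],[0,0,-0.04],[0,0,-0.04],[0,0,-0.038],[0,0,0]], yaw=[0,0,0,0,0], grip_force=20)

```text
time_s: 2.02
position: [0.5047, 0.1379, 0.1087]
tool_rot: [[-0.944, 0.329, -0.005], [0.329, 0.944, -0.0], [0.005, -0.002, -1.0]]
ft_force: [-0.2, -0.1, 0.7]
grip_width: 0.0498
gripper_force: 0.0
```

jog_arm(hand=[0.03,0.015,0.015,0.015,0.015], travel=[[0,0,0],[0,0,0],[0,0,0],[0,0,0],[0,0,0]], yaw=[0,0,0,0,0])

```text
time_s: 2.65
position: [0.5072, 0.1371, 0.1121]
tool_rot: [[-0.944, 0.331, 0.004], [0.331, 0.944, 0.0], [-0.003, 0.002, -1.0]]
ft_force: [-0.3, -1.2, 8.9]
grip_width: 0.0229
gripper_force: 22.0
```

Run:
```python
from h import *
s=env.observe();print(s["time_s"],s["position"],s["ft_force"],s["grip_width"])
a=np.radians(-76.5-24*np.arange(16));p=np.round(.045*np.c_[np.cos(a),np.sin(a)],4)
print(np.round(np.diff(p,axis=0),4).tolist())
```

```text
2.65 [0.5072 0.1371 0.1121] [-0.2538 -1.1952  8.8754] 0.022935125730201775
[[-0.0187, -0.0004], [-0.0173, 0.0071], [-0.0129, 0.0136], [-0.0062, 0.0176], [0.0015, 0.0187], [0.0089, 0.0164], [0.0148, 0.0114], [0.0182, 0.0044], [0.0184, -0.0034], [0.0154, -0.0106], [0.0098, -0.016], [0.0025, -0.0185], [-0.0054, -0.018], [-0.0121, -0.0142], [-0.0169, -0.0081]]
```

jog_arm(hand=[0.015,0.015,0.015,0.015,0.015], travel=[[-0.0187,-0.0004,0],[-0.0173,0.0071,0],[-0.0129,0.0136,0],[-0.0062,0.0176,0],[0.0015,0.0187,0]], yaw=[0,0,0,0,0])

```text
time_s: 3.28
position: [0.4537, 0.194, 0.1121]
tool_rot: [[-0.944, 0.33, 0.004], [0.33, 0.944, -0.0], [-0.004, 0.001, -1.0]]
ft_force: [7.2, -4.0, 2.5]
grip_width: 0.0232
gripper_force: 21.7
```

jog_arm(hand=[0.015,0.015,0.015,0.015,0.015], travel=[[0.0089,0.0164,0],[0.0148,0.0114,0],[0.0182,0.0044,0],[0.0184,-0.0034,0],[0.0154,-0.0106,0]], yaw=[0,0,0,0,0])

```text
time_s: 3.9
position: [0.5295, 0.2126, 0.112]
tool_rot: [[-0.944, 0.33, 0.003], [0.33, 0.944, 0.001], [-0.002, 0.002, -1.0]]
ft_force: [-5.3, -1.1, 8.8]
grip_width: 0.0233
gripper_force: 22.3
```

jog_arm(hand=[0.015,0.015,0.015,0.015,0.015], travel=[[0.0098,-0.016,0],[0.0025,-0.0185,0],[-0.0054,-0.018,0],[-0.0121,-0.0142,0],[-0.0169,-0.0081,0]], yaw=[0,0,0,0,0])

```text
time_s: 4.53
position: [0.5076, 0.1368, 0.112]
tool_rot: [[-0.944, 0.331, 0.005], [0.331, 0.944, 0.001], [-0.004, 0.003, -1.0]]
ft_force: [-0.1, 9.6, 8.2]
grip_width: 0.0235
gripper_force: 22.1
```

One turn is done and the TCP is back at its start. Now the second.

jog_arm(hand=[0.015,0.015,0.015,0.015,0.015], travel=[[-0.0187,-0.0004,0],[-0.0173,0.0071,0],[-0.0129,0.0136,0],[-0.0062,0.0176,0],[0.0015,0.0187,0]], yaw=[0,0,0,0,0])

```text
time_s: 5.15
position: [0.4537, 0.194, 0.1121]
tool_rot: [[-0.944, 0.33, 0.004], [0.33, 0.944, -0.0], [-0.004, 0.001, -1.0]]
ft_force: [8.1, -5.3, 4.1]
grip_width: 0.0231
gripper_force: 21.7
```

jog_arm(hand=[0.015,0.015,0.015,0.015,0.015], travel=[[0.0089,0.0164,0],[0.0148,0.0114,0],[0.0182,0.0044,0],[0.0184,-0.0034,0],[0.0154,-0.0106,0]], yaw=[0,0,0,0,0])

```text
time_s: 5.78
position: [0.5295, 0.2126, 0.1121]
tool_rot: [[-0.944, 0.33, 0.003], [0.33, 0.944, 0.001], [-0.002, 0.002, -1.0]]
ft_force: [-4.9, -0.6, 9.0]
grip_width: 0.0231
gripper_force: 22.3
```

jog_arm(hand=[0.015,0.015,0.015,0.015,0.015], travel=[[0.0098,-0.016,0],[0.0025,-0.0185,0],[-0.0054,-0.018,0],[-0.0121,-0.0142,0],[-0.0169,-0.0081,0]], yaw=[0,0,0,0,0])

```text
time_s: 6.4
position: [0.5076, 0.1368, 0.1121]
tool_rot: [[-0.944, 0.331, 0.005], [0.331, 0.944, 0.001], [-0.004, 0.003, -1.0]]
ft_force: [0.2, 9.2, 8.4]
grip_width: 0.0229
gripper_force: 22.1
```

jog_arm(hand=[0.025,0.035,0.05,0.05,0.05], travel=[[0,0,0],[0,0,0],[0,0,0],[0,0,0.02],[0,0,0.05]], yaw=[0,0,0,0,0])

```text
time_s: 7.02
position: [0.5058, 0.1369, 0.1793]
tool_rot: [[-0.944, 0.33, -0.005], [0.33, 0.944, -0.0], [0.005, -0.002, -1.0]]
ft_force: [-0.2, 0.1, 0.1]
grip_width: 0.0499
gripper_force: 0.0
```

jog_arm(hand=[0.05,0.05,0.05,0.05,0.05], travel=[[-0.013,0.015,0.05],[-0.013,0.015,0.018],[0,0,0],[0,0,0],[0,0,0]], yaw=[0,0,0,0,0])

```text
time_s: 7.65
position: [0.4806, 0.1664, 0.2471]
tool_rot: [[-0.944, 0.331, -0.002], [0.331, 0.944, -0.0], [0.002, -0.001, -1.0]]
ft_force: [-0.3, 0.3, 0.2]
grip_width: 0.0496
gripper_force: 0.0
```

Run:
```python
from h import *
s=env.observe();im=env.get_image("wrist")[:,:,::-1];cv2.imwrite("pics/w2.png",im);print(s["time_s"],s["position"])
m=(im.max(2)<42).astype(np.uint8)[225:320,265:345]
n,l,st,c=cv2.connectedComponentsWithStats(m)
for i in range(1,n):
  if st[i,4]>300: print("knob blob",c[i]+[265,225],st[i],pt("wrist",*(c[i]+[265,225]),.103,s))
a=cv2.imread("pics/w1.png")
cv2.imwrite("pics/c3.png",np.hstack([a[130:460,80:400],im[130:460,80:400]]))
```

```text
7.65 [0.4806 0.1664 0.2471]
knob blob [296.2218 271.1103] [ 16  28  30  40 798] [0.5039 0.1364 0.103 ]
```

View pics/c3.png

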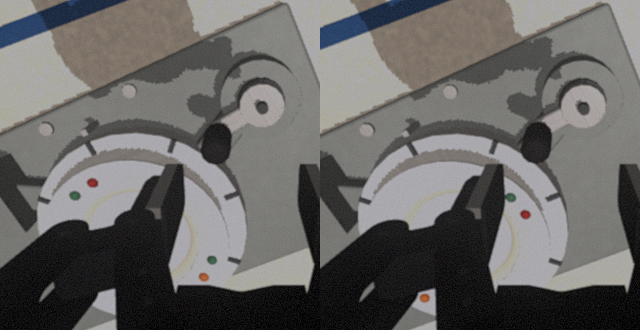

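Plate turned two stations (dots moved 90°) and the knob at (296,271) is back where it was. I'll check the residual crank angle against the hub, then compute the way to the stand.

Run:
```python
from h import *
for f,(u,v) in (("w1",(296.15,271.94)),("w2",(296.22,271.11))):
  im=cv2.imread(f"pics/{f}.png");g=cv2.GaussianBlur(im,(3,3),0).min(2)[205:270,318:372];m=(g>140).astype(np.uint8)
  n,l,st,c=cv2.connectedComponentsWithStats(m);i=1+st[1:,4].argmax()
  h=cv2.minEnclosingCircle(np.argwhere((l==i))[:,::-1].astype(np.float32))
  print(f,"centroid",c[i]+[318,205],st[i],"angle",np.degrees(np.arctan2(v-c[i][1]-205,u-c[i][0]-318)))
```

```text
w1 centroid [340.3618 236.5217] [   0   10   46   43 1357] angle 141.30165138187547
w2 centroid [341.4792 237.4887] [   0   11   48   43 1369] angle 143.3927493149708
```

jog_arm(hand=[0.05,0.05,0.05,0.05,0.05], travel=[[0,-0.06,0.005],[0,-0.06,0.005],[0,-0.06,0.005],[-0.005,-0.06,0.005],[-0.005,-0.06,0.005]], yaw=[0,0,0,0,0])

```text
time_s: 8.32
position: [0.47, -0.1354, 0.273]
tool_rot: [[-0.944, 0.331, -0.001], [0.331, 0.944, 0.0], [0.001, 0.0, -1.0]]
ft_force: [0.9, 0.2, 0.1]
grip_width: 0.0501
gripper_force: 0.0
```

Run:
```python
from h import *
s=env.observe();im=env.get_image("wrist")[:,:,::-1];cv2.imwrite("pics/w3.png",im);print(s["time_s"],s["position"],s["q"])
import json;json.dump({k:np.array(s[k]).tolist() for k in("position","tool_rot")},open("w3.json","w"))
for P in[(.515,-.13,.059),(.452,-.324,.142),(.53,-.31,.122)]:print(px("wrist",P,s))
```

```text
8.325 [ 0.47   -0.1354  0.273 ] [ -29.9712   14.6392   80.8858    0.0002   84.521  -100.6455]
[340.9922 253.2784]
[ 88.5209 292.9068]
[160.4362 353.2363]
```

View pics/w3.png

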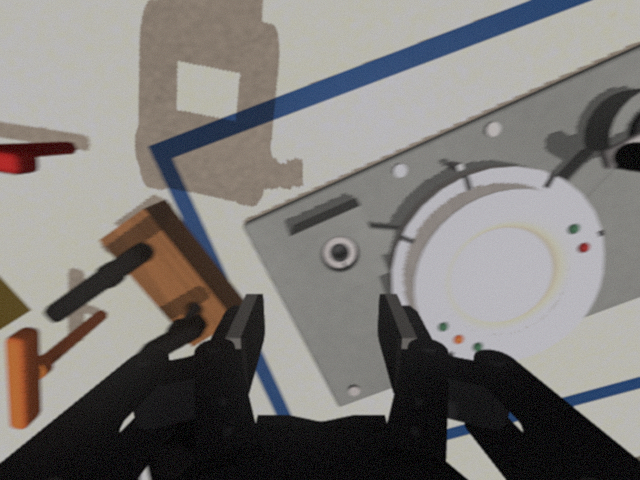

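The wrist picture shows the long key's bar from (50,311) to (150,252), the small key at about (185,335), and the screw head at (341,252). The mark and the bar can be measured numerically.

```bash
cat > m.py <<'E'
from h import *
def sock(im,s,P0):
    g=cv2.GaussianBlur(im,(3,3),0).min(2).astype(float)
    def ring(P,r,a): return np.array([cv2.getRectSubPix(g.astype(np.float32),(1,1),tuple(map(float,px("wrist",(P[0]+r*np.cos(t),P[1]+r*np.sin(t),.059),s))))[0,0] for t in a])
    # centre: brightest annulus / dark socket
    a=np.radians(np.arange(0,360,15));best=max(((np.median(ring((P0[0]+dx,P0[1]+dy),.0125,a))-np.mean(ring((P0[0]+dx,P0[1]+dy),.004,a))+np.mean(ring((P0[0]+dx,P0[1]+dy),.0105,a))-np.mean(ring((P0[0]+dx,P0[1]+dy),.0175,a)),dx,dy) for dx in np.arange(-.005,.0051,.001) for dy in np.arange(-.005,.0051,.001)))
    P=(P0[0]+best[1],P0[1]+best[2]); b=np.radians(np.arange(0,360,5))
    pr=(ring(P,.0115,b)+ring(P,.013,b)+ring(P,.0145,b))/3
    print("centre",P,"score",best[0]);print(pr.round().astype(int).tolist())
    return P
E
python3 - <<'E'
from m import *
import json;s=json.load(open("w3.json"));im=cv2.imread("pics/w3.png")
sock(im,s,(.515,-.13))
m=(im.max(2)<70).astype(np.uint8)[230:330,35:158];n,l,st,c=cv2.connectedComponentsWithStats(m);i=1+st[1:,4].argmax()
r=cv2.minAreaRect((np.argwhere(l==i)[:,::-1]+[35,230]).astype(np.float32));print(r,st[i])
b=cv2.boxPoints(r);W=np.array([pt("wrist",*q,.138,s) for q in b]);print(W)
print("mid",W.mean(0))
E
```

```text
Traceback (most recent call last):
  File "m.py", line 6, in sock
    a=np.radians(np.arange(0,360,15));best=max(((np.median(ring((P0[0]+dx,P0[1]+dy),.0125,a))-np.mean(ring((P0[0]+dx,P0[1]+dy),.004,a))+np.mean(ring((P0[0]+dx,P0[1]+dy),.0105,a))-np.mean(ring((P0[0]+dx,P0[1]+dy),.0175,a)),dx,dy) for dx in np.arange(-.005,.0051,.001) for dy in np.arange(-.005,.0051,.001)))
                                           ~~~^^^^^^^^^^^^^^^^^^^^^^^^^^^^^^^^^^^^^^^^^^^^^^^^^^^^^^^^^^^^^^^^^^^^^^^^^^^^^^^^^^^^^^^^^^^^^^^^^^^^^^^^^^^^^^^^^^^^^^^^^^^^^^^^^^^^^^^^^^^^^^^^^^^^^^^^^^^^^^^^^^^^^^^^^^^^^^^^^^^^^^^^^^^^^^^^^^^^^^^^^^^^^^^^^^^^^^^^^^^^^^^^^^^^^^^^^^^^^^^^^^^^^^^^^^^^^^^^^^^^
  File "m.py", line 6, in <genexpr>
    a=np.radians(np.arange(0,360,15));best=max(((np.median(ring((P0[0]+dx,P0[1]+dy),.0125,a))-np.mean(ring((P0[0]+dx,P0[1]+dy),.004,a))+np.mean(ring((P0[0]+dx,P0[1]+dy),.0105,a))-np.mean(ring((P0[0]+dx,P0[1]+dy),.0175,a)),dx,dy) for dx in np.arange(-.005,.0051,.001) for dy in np.arange(-.005,.0051,.001)))
                                                           ~~~~^^^^^^^^^^^^^^^^^^^^^^^^^^^^^
  File "m.py", line 4, in ring
    def ring(P,r,a): return np.array([cv2.getRectSubPix(g.astype(np.float32),(1,1),tuple(map(float,px("wrist",(P[0]+r*np.cos(t),P[1]+r*np.sin(t),.059),s))))[0,0] for t in a])
                                                                                                   ~~^^^^^^^^^^^^^^^^^^^^^^^^^^^^^^^^^^^^^^^^^^^^^^^^^^^^
  File "h.py", line 13, in px
    c,R,p=cam(n,s); q=R.T@(np.array(P)-p); return np.array([c["fx"]*q[0]/q[2]+c["cx"],c["fy"]*q[1]/q[2]+c["cy"]])
          ~~~^^^^^
  File "h.py", line 5, in cam
    c=env.calibration(n)
ValueError: time passes only in moves, steps and waits
```

```bash
sed -i 's/^def cam/from functools import lru_cache\ncal=lru_cache(env.calibration)\ndef cam/; s/c=env.calibration(n)/c=cal(n)/' h.py
cat > m.py <<'E'
from h import *
def birdseye(im,s,x,y,z,half=.05,mm=.25):
    "top view on plane z; row=-x, col=-y (x up, y left), mm per pixel"
    N=int(2*half/mm*1000);W=[(x+half,y+half),(x+half,y-half),(x-half,y-half),(x-half,y+half)]
    A=np.float32([px("wrist",(*w,z),s) for w in W]);B=np.float32([[0,0],[N,0],[N,N],[0,N]])
    return cv2.warpPerspective(im,cv2.getPerspectiveTransform(A,B),(N,N),flags=cv2.INTER_CUBIC)
E
python3 - <<'E'
from m import *
import json;s=json.load(open("w3.json"));im=cv2.imread("pics/w3.png")
B=birdseye(im,s,.515,-.13,.059,.03,.1);cv2.imwrite("pics/c4.png",B)
m=(im.max(2)<70).astype(np.uint8)[230:330,35:158];n,l,st,c=cv2.connectedComponentsWithStats(m);i=1+st[1:,4].argmax()
r=cv2.minAreaRect((np.argwhere(l==i)[:,::-1]+[35,230]).astype(np.float32));print(r,st[i])
W=np.array([pt("wrist",*q,.138,s) for q in cv2.boxPoints(r)]);print(W,"mid",W.mean(0))
E
```

```text
((99.77703857421875, 281.5878601074219), (22.319549560546875, 122.40877532958984), 54.46232223510742) [  12   12  106   79 2292]
[[ 0.4526 -0.3689  0.138 ]
 [ 0.4254 -0.264   0.138 ]
 [ 0.4419 -0.2614  0.138 ]
 [ 0.4707 -0.3679  0.138 ]] mid [ 0.4476 -0.3155  0.138 ]
```

View pics/c4.png

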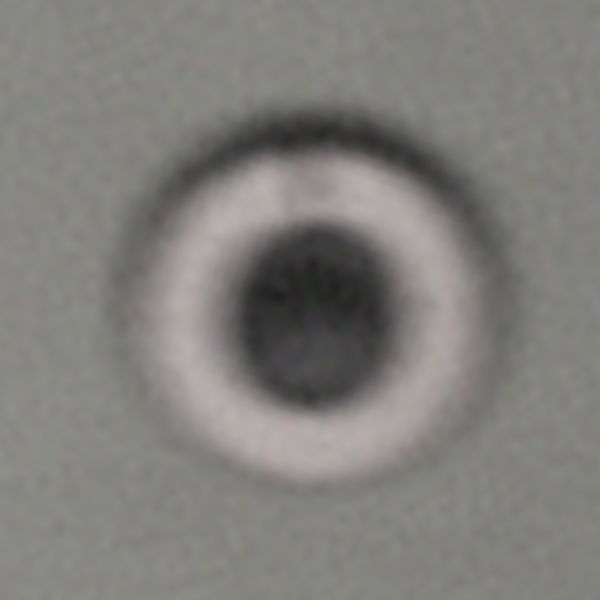

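The rectified view shows the head centre at about (318,320) and the mark at (313,180), so a hexagon corner points at about azimuth 2°. I'll move above the key.

jog_arm(hand=[0.05,0.05,0.05,0.05,0.05], travel=[[-0.004,-0.0365,0],[-0.004,-0.0365,0],[-0.004,-0.0365,0],[-0.004,-0.0365,0],[-0.004,-0.0365,0]], yaw=[-0.18,-0.18,-0.18,-0.18,-0.18])

```text
time_s: 9.0
position: [0.4501, -0.3171, 0.2726]
tool_rot: [[-0.322, 0.947, -0.001], [0.947, 0.322, 0.001], [0.001, -0.0, -1.0]]
ft_force: [1.1, 0.4, -0.5]
grip_width: 0.05
gripper_force: 0.0
```

jog_arm(hand=[0.05,0.05,0.05,0.05,0.05], travel=[[0,0,0],[0,0,0],[0,0,0],[0,0,0],[0,0,0]], yaw=[-0.125,0,0,0,0])

```text
time_s: 9.62
position: [0.4505, -0.3154, 0.2734]
tool_rot: [[-0.209, 0.978, 0.0], [0.978, 0.209, -0.0], [-0.0, 0.0, -1.0]]
ft_force: [0.6, 0.5, 0.3]
grip_width: 0.0498
gripper_force: 0.0
```

Run:
```python
from m import *
import json
s1=json.load(open("w1.json"));a=pt("wrist",56.25,343.75,.059,s1);b=pt("wrist",65,354.4,.059,s1);print("mark az",np.degrees(np.arctan2(*(b-a)[1::-1])),a,b)
s=env.observe();im=env.get_image("wrist")[:,:,::-1];cv2.imwrite("pics/w4.png",im);print(s["time_s"],s["position"],s["q"],s["tool_rot"])
json.dump({k:np.array(s[k]).tolist() for k in("position","tool_rot")},open("w4.json","w"))
m=(im.max(2)<70).astype(np.uint8);n,l,st,c=cv2.connectedComponentsWithStats(m)
for i in range(1,n):
  if st[i,4]>400:
    r=cv2.minAreaRect(np.argwhere(l==i)[:,::-1].astype(np.float32));print(st[i],r,pt("wrist",*r[0],.138,s))
```

```text
mark az 7.081685383641156 [ 0.5149 -0.1301  0.059 ] [ 0.5288 -0.1283  0.059 ]
9.625 [ 0.4505 -0.3154  0.2734] [-47.328   20.8546  71.6282  -0.0009  87.5067 -59.3699] [[-0.2086  0.978   0.0001]
 [ 0.978   0.2086 -0.0001]
 [-0.0002  0.0001 -1.    ]]
[ 383    0   90   77 1190] ((431.5116882324219, 39.727684020996094), (89.58415985107422, 68.08777618408203), 9.162347793579102) [ 0.493  -0.1702  0.138 ]
[ 285  173  145  125 2898] ((335.5181884765625, 206.45947265625), (105.55644226074219, 163.1368408203125), 41.29157257080078) [ 0.4561 -0.2911  0.138 ]
[ 391  186   38   83 2010] ((407.17327880859375, 226.267333984375), (35.82134246826172, 82.68759155273438), 5.710592269897461) [ 0.5126 -0.2946  0.138 ]
[    0   275   640   205 64408] ((319.5, 377.0), (204.0, 639.0), 90.0) [ 0.4759 -0.4412  0.138 ]
```

View pics/w4.png

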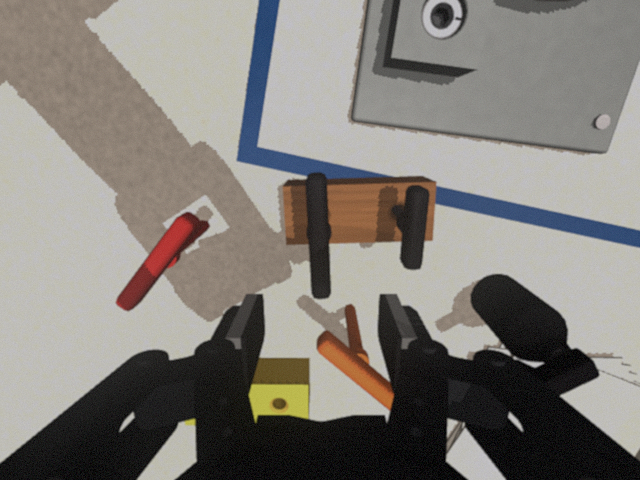

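The wrist picture shows the long key's bar from (317,174) to (320,298), nearly upright in the picture, so it is in line with tool x. The small key is at (412,227) and the screw is at (443,18) with its mark to the right at (461,18).

Run:
```python
from m import *
import json
s=json.load(open("w4.json"));im=cv2.imread("pics/w4.png");g=im.max(2)
for v in (200,220,260,280):
  r=np.where(g[v,300:340]<70)[0]+300;print(v,r.min(),r.max())
f=np.where(g[150:320,319]<70)[0]+150;print(f.min(),f.max())
far=pt("wrist",320,f.max(),.142,s);near=pt("wrist",317,f.min()+4,.142,s);nb=pt("wrist",317,f.min(),.118,s);print(far,near,nb)
d=near-far;print(np.hypot(*d[:2]),np.degrees(np.arctan2(d[1],d[0])),"mid",far+d/np.linalg.norm(d)*.05)
a=pt("wrist",443,18,.059,s);b=pt("wrist",461,18.5,.059,s);print("sock",a,np.degrees(np.arctan2(*(b-a)[1::-1])))
x0=im[5:35,425:475].min(2);print(x0[10:20:1,25:42])
```

```text
200 306 326
220 308 327
260 310 328
280 311 329
173 297
[ 0.4599 -0.3642  0.142 ] [ 0.4381 -0.2722  0.142 ] [ 0.4378 -0.2721  0.118 ]
0.09449170105740916 103.33451195969482 mid [ 0.4484 -0.3155  0.142 ]
sock [ 0.5153 -0.131   0.059 ] 10.680259493222877
[[ 51  49  53 106 166 191 189 186 192 189 184 148  89  49  38  50  85]
 [ 51  49  54 103 158 177 167 165 178 188 180 138  70  37  41  55  88]
 [ 50  50  60 113 157 148 108 105 129 146 149 108  61  42  43  62  89]
 [ 51  43  74 125 154 126  74  56  68  78  78  68  40  35  49  74 101]
 [ 49  57  82 132 157 138 107  90  72  71  58  51  44  38  54  91 113]
 [ 48  67 116 165 186 170 165 151 141 129 105  66  45  44  64  95 119]
 [ 58  92 146 181 195 188 190 188 187 169 135  73  44  40  73 104 130]
 [ 77 121 170 187 190 190 193 192 189 168 118  65  44  52  83 111 128]
 [108 153 180 191 193 188 188 191 187 151  96  49  44  70  98 123 135]
 [141 174 187 190 188 189 191 194 172 136  83  37  54  83 108 128 142]]
```

jog_arm(hand=[0.05,0.05,0.05,0.05,0.05], travel=[[-0.002,0,-0.04],[0,0,-0.045],[0,0,-0.04],[0,0,-0.0185],[0,0,0]], yaw=[0,0,0,0,0], grip_force=60)

```text
time_s: 10.3
position: [0.4481, -0.3152, 0.1288]
tool_rot: [[-0.208, 0.978, -0.002], [0.978, 0.208, 0.002], [0.002, -0.001, -1.0]]
ft_force: [-0.3, 0.3, -0.3]
grip_width: 0.0499
gripper_force: 0.0
```

jog_arm(hand=[0.03,0.01,0.005,0.005,0.005], travel=[[0,0,0],[0,0,0],[0,0,0],[0,0,0],[0,0,0]], yaw=[0,0,0,0,0])

```text
time_s: 10.92
position: [0.4488, -0.316, 0.131]
tool_rot: [[-0.208, 0.978, 0.002], [0.978, 0.208, -0.002], [-0.002, 0.001, -1.0]]
ft_force: [-0.8, 0.6, 6.6]
grip_width: 0.0152
gripper_force: 58.8
```

jog_arm(hand=[0.005,0.005,0.005,0.005,0.005], travel=[[0,0,0.015],[0,0,0.025],[0,0,0.025],[0,0,0.025],[0,0,0]], yaw=[0,0,0,0,0])

```text
time_s: 11.55
position: [0.4489, -0.316, 0.2219]
tool_rot: [[-0.208, 0.978, 0.003], [0.978, 0.208, -0.003], [-0.004, 0.002, -1.0]]
ft_force: [0.1, 0.3, -1.7]
grip_width: 0.0149
gripper_force: 58.7
```

jog_arm(hand=[0.005,0.005,0.005,0.005,0.005], travel=[[0.013,0.037,0],[0.013,0.037,0],[0.013,0.037,0],[0.013,0.037,0],[0.014,0.037,0]], yaw=[0.09,0.09,0.09,0.09,0.085])

```text
time_s: 12.18
position: [0.5143, -0.1292, 0.2188]
tool_rot: [[-0.61, 0.792, -0.002], [0.792, 0.61, 0.001], [0.002, -0.001, -1.0]]
ft_force: [0.8, 0.2, -1.1]
grip_width: 0.015
gripper_force: 58.7
```

jog_arm(hand=[0.005,0.005,0.005,0.005,0.005], travel=[[0,0,0],[0,0,0],[0,0,0],[0,0,0],[0,0,0]], yaw=[0,0,0,0,0])

```text
time_s: 12.8
position: [0.5143, -0.131, 0.2198]
tool_rot: [[-0.608, 0.794, -0.0], [0.794, 0.608, -0.0], [0.0, -0.0, -1.0]]
ft_force: [0.1, 0.9, -1.5]
grip_width: 0.0152
gripper_force: 58.8
```

Run:
```python
from m import *
s=env.observe();p=s["position"];print(s["time_s"],p,s["q"],s["ft_force"],np.degrees(np.arctan2(s["tool_rot"][1,1],s["tool_rot"][0,1])),s["grip_width"])
w=env.get_image("wrist")[:,:,::-1];cv2.imwrite("pics/w5.png",w)
sc=env.get_image("scene")[:,:,::-1]
tip=np.array([p[0],p[1],p[2]-.122]);t=px("scene",tip);k=px("scene",(.515,-.1306,.059));print("tip,sock scene px",t,k,"wrist tip",px("wrist",tip,s),"sock",px("wrist",(.515,-.1306,.059),s))
u,v=map(int,t);A=cv2.resize(sc[v-60:v+30,u-40:u+50],(400,400),interpolation=2)
cv2.imwrite("pics/c5.png",np.hstack([A,cv2.resize(w[160:360,220:420],(400,400),interpolation=2)]))
```

```text
12.8 [ 0.5143 -0.131   0.2198] [-27.0834  21.1973  80.2492  -0.0022  78.5548 -64.5066] [ 0.1158  0.9369 -1.4958] 37.42358653241191 0.015245800471148442
tip,sock scene px [310.881  246.8861] [311.3962 257.3314] wrist tip [321.4427 240.971 ] sock [322.3668 227.4077]
```

View pics/c5.png

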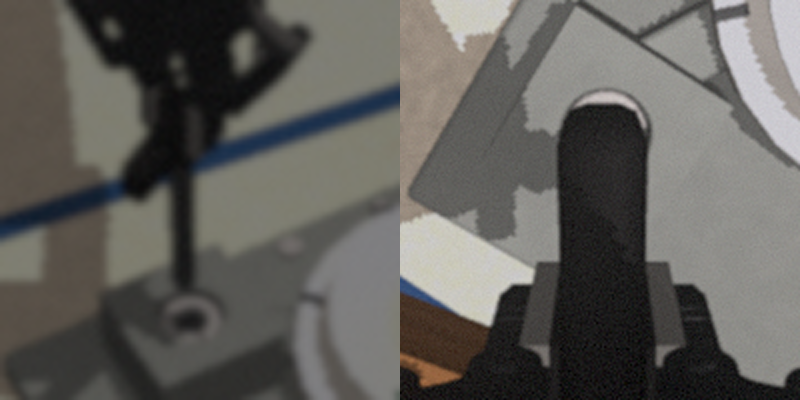

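The scene crop (left) shows the upright shaft with its tip at about (183,288) and the socket at (190,318), slightly right of the tip. The wrist crop shows the bar with the screw's ring just beyond it, centred near column 608. I'll refine this numerically.

Run:
```python
from m import *
c=cv2.imread("pics/c5.png");g=cv2.GaussianBlur(c,(5,5),0).max(2)[:, :400].astype(int)
for v in range(215,300,8): 
  r=np.arange(150,220);w=np.clip(95-g[v,150:220],0,None);print(v,round((r*w).sum()/max(w.sum(),1),1),w.sum(),end="; ")
print()
for v in range(285,350,5): print(v,g[v,150:230:4])
w=cv2.imread("pics/w5.png").max(2).astype(int)
for v in(205,208,211,214,218):print(v,w[v,296:350:2])
```

```text
215 181.9 1286; 223 181.9 1282; 231 182.5 1244; 239 182.9 1236; 247 183.2 1275; 255 187.0 1617; 263 187.0 1753; 271 185.1 1956; 279 183.1 2014; 287 185.5 1877; 295 185.8 1865; 
285 [80 83 84 85 82 74 60 44 33 33 42 57 70 78 80 82 84 86 86 86]
290 [76 81 83 83 81 75 65 53 45 43 47 54 60 64 69 74 79 82 85 86]
295 [68 74 76 74 70 66 64 64 65 68 69 70 69 66 64 62 67 74 80 84]
300 [58 60 60 60 62 69 78 86 90 92 93 92 92 89 82 72 65 65 73 80]
305 [54 52 50 55 69 84 93 95 93 90 86 86 90 95 96 91 80 68 67 76]
310 [54 51 50 58 73 83 86 81 72 63 59 59 66 79 91 97 94 79 70 73]
315 [ 52  51  52  59  67  68  62  54  45  39  34  35  42  57  77  94 100  89
  76  75]
320 [ 53  52  55  61  65  61  50  39  31  27  26  28  34  47  71  92 101  95
  84  81]
325 [ 54  54  57  62  65  62  53  41  34  32  32  34  40  56  78  95 101  95
  87  85]
330 [55 55 56 59 62 65 61 55 54 56 57 57 61 74 90 99 99 92 87 87]
335 [64 61 58 57 60 63 67 71 77 84 85 83 82 85 92 97 94 89 87 87]
340 [78 74 67 61 59 63 72 82 89 93 95 92 89 86 88 90 88 87 87 87]
345 [84 82 78 73 71 72 77 84 88 89 89 88 87 86 87 87 87 87 86 87]
205 [145 148 142 144 149 144 145 149 138 121 116 111 139 128 130 130 115 124
 134 152 146 151 151 149 151 152 151]
208 [147 147 147 147 150 150 133 102 145 164 190 199 194 201 202 198 200 190
 160 112 110 144 147 148 149 147 151]
211 [146 149 151 149 145 110 124 166 163 133 132 133 133 137 136 136 140 169
 184 197 163 102 128 156 146 151 151]
214 [145 147 150 142  90  78  56  37  31  30  27  39  21  28  29  37  29  27
  37  89 152 165  93 120 149 147 148]
218 [146 150 144  89  34  32  33  29  29  37  32  26  31  39  32  37  34  35
  33  36  31  71 168 104 115 150 143]
```

Run:
```python
from m import *
s=env.observe();X=s["tool_rot"][:,0];S=np.array([.515,-.1306,0])
for d in(0,.002,.004):
  for r,z in((.018,.065),(.017,.059),(.018,.059)): print(d,r,z,px("wrist",S+X*(d+r)+[0,0,z],s))
w=cv2.imread("pics/w5.png").max(2).astype(int);print(w[198:220,316:330:2].mean(1).round())
for P in [(*s["position"][:2],s["position"][2]-.122),(*S[:2],.059)]:
  for d in(0,.004): print(d,px("scene",np.array(P)+X*d))
```

```text
0 0.018 0.065 [322.1998 207.7521]
0 0.017 0.059 [322.1752 207.4644]
0 0.018 0.059 [322.1772 206.2608]
0.002 0.018 0.065 [322.2039 205.292 ]
0.002 0.017 0.059 [322.1792 205.0548]
0.002 0.018 0.059 [322.1812 203.8463]
0.004 0.018 0.065 [322.2081 202.8215]
0.004 0.017 0.059 [322.1833 202.6354]
0.004 0.018 0.059 [322.1853 201.4219]
[149. 149. 149. 149. 149. 142. 125. 124. 159. 185. 198. 198. 184. 135.
  65.  29.  30.  34.  32.  32.  33.  33.]
0 [310.9773 246.8707]
0.004 [311.7862 245.7332]
0 [311.3962 257.3314]
0.004 [312.1868 256.2   ]
```

jog_arm(hand=[0.005,0.005,0.005,0.005,0.005], travel=[[-0.001,0.0025,-0.015],[0,0,-0.015],[0,0,-0.003],[0,0,-0.003],[0,0,0]], yaw=[0,0,0,0,0])

```text
time_s: 13.52
position: [0.5136, -0.1282, 0.1841]
tool_rot: [[-0.608, 0.794, 0.0], [0.794, 0.608, -0.0], [-0.0, 0.0, -1.0]]
ft_force: [-0.9, -0.3, -1.4]
grip_width: 0.0151
gripper_force: 58.8
```

jog_arm(hand=[0.005,0.005,0.005,0.005,0.005], travel=[[0,0,-0.002],[0,0,-0.002],[0,0,-0.002],[0,0,-0.001],[0,0,0]], yaw=[0,0,0,0,0])

```text
time_s: 14.15
position: [0.5138, -0.1281, 0.1791]
tool_rot: [[-0.609, 0.794, 0.003], [0.794, 0.609, -0.001], [-0.003, 0.001, -1.0]]
ft_force: [-3.5, 2.7, 18.1]
grip_width: 0.0152
gripper_force: 61.8
```

Contact is on the bevel, and the side force points along tool +x, so the socket lies a little that way.

jog_arm(hand=[0.005,0.005,0.005,0.005,0.005], travel=[[0,0,0.002],[-0.0012,0.0016,0],[0,0,-0.002],[0,0,-0.001],[0,0,0]], yaw=[0,0,0,0,0])

```text
time_s: 14.78
position: [0.5122, -0.1265, 0.1754]
tool_rot: [[-0.608, 0.794, -0.001], [0.794, 0.608, 0.0], [0.001, -0.0, -1.0]]
ft_force: [0.3, -0.1, -2.0]
grip_width: 0.015
gripper_force: 58.8
```

jog_arm(hand=[0.005,0.005,0.005,0.005,0.005], travel=[[0,0,-0.002],[0,0,-0.002],[0,0,-0.002],[0,0,0],[0,0,0]], yaw=[0,0,0,0,0])

```text
time_s: 15.4
position: [0.5122, -0.1265, 0.1699]
tool_rot: [[-0.608, 0.794, 0.0], [0.794, 0.608, -0.0], [-0.0, -0.0, -1.0]]
ft_force: [1.1, 0.5, -1.2]
grip_width: 0.0152
gripper_force: 58.8
```

jog_arm(hand=[0.005,0.005,0.005,0.005,0.005], travel=[[0,0,-0.002],[0,0,-0.002],[0,0,-0.0015],[0,0,0],[0,0,0]], yaw=[0,0,0,0,0])

```text
time_s: 16.02
position: [0.5126, -0.1267, 0.1659]
tool_rot: [[-0.608, 0.794, 0.002], [0.794, 0.608, -0.001], [-0.002, 0.001, -1.0]]
ft_force: [-1.7, 1.2, 13.3]
grip_width: 0.0151
gripper_force: 60.9
```

jog_arm(hand=[0.005,0.005,0.005,0.005,0.005], travel=[[0,0,-0.001],[0,0,-0.0005],[0,0,0],[0,0,0],[0,0,0]], yaw=[0,0,0,0,0])

```text
time_s: 16.65
position: [0.5128, -0.1268, 0.1658]
tool_rot: [[-0.609, 0.794, 0.004], [0.794, 0.609, -0.002], [-0.004, 0.002, -1.0]]
ft_force: [-5.6, 1.3, 23.2]
grip_width: 0.0151
gripper_force: 62.6
```

Home: the tip is on the floor (z stays put while force rises). Now turning clockwise.

jog_arm(hand=[0.005,0.005,0.005,0.005,0.005], travel=[[0,0,0.001],[0,0,0],[0,0,0],[0,0,0],[0,0,0]], yaw=[0,-0.1,-0.1,-0.1,-0.1])

```text
time_s: 17.27
position: [0.5132, -0.1264, 0.1659]
tool_rot: [[-0.248, 0.969, 0.004], [0.969, 0.248, -0.001], [-0.002, 0.004, -1.0]]
ft_force: [-0.9, 3.2, 14.5]
grip_width: 0.0149
gripper_force: 61.2
```

```bash
cat > o.py <<'E'
from h import *
s=env.observe();print(s["time_s"],s["position"],s["ft_force"],"tq",s["wrist_torque"],"yaz",np.degrees(np.arctan2(s["tool_rot"][1,1],s["tool_rot"][0,1])),"q",s["q"][[0,5]],s["joint_efforts"][5])
E
python3 o.py
```

```text
17.275 [ 0.5132 -0.1264  0.1659] [-0.8874  3.2049 14.495 ] tq [0.8154 0.1588 0.1765] yaz 14.38192433926068 q [-26.7107 -41.1166] -0.9174999408423901
```

jog_arm(hand=[0.005,0.005,0.005,0.005,0.005], travel=[[0,0,0],[0,0,0],[0,0,0],[0,0,0],[0,0,0]], yaw=[-0.1,-0.1,-0.1,-0.1,0])

```text
time_s: 17.9
position: [0.5138, -0.1264, 0.1659]
tool_rot: [[0.146, 0.989, 0.006], [0.989, -0.146, -0.001], [-0.0, 0.006, -1.0]]
ft_force: [1.5, 3.0, 12.8]
grip_width: 0.0149
gripper_force: 60.9
```

```bash
python3 o.py
```

```text
17.9 [ 0.5138 -0.1264  0.1659] [ 1.4915  3.0126 12.8077] tq [ 0.815  -0.4339  0.0177] yaz -8.420739886614536 q [-26.7024 -18.3192] 0.47560499981045723
```

jog_arm(hand=[0.005,0.005,0.005,0.005,0.005], travel=[[0,0,0],[0,0,0],[0,0,0],[0,0,0],[0,0,0]], yaw=[-0.06,-0.06,-0.06,-0.06,0])

```text
time_s: 18.52
position: [0.5142, -0.1266, 0.1659]
tool_rot: [[0.377, 0.926, 0.007], [0.926, -0.377, -0.001], [0.001, 0.007, -1.0]]
ft_force: [3.7, 3.0, 11.8]
grip_width: 0.015
gripper_force: 60.7
```

```bash
python3 o.py
```

```text
18.525 [ 0.5142 -0.1266  0.1659] [ 3.6546  3.0015 11.8256] tq [ 0.7709 -0.789   0.0361] yaz -22.149475931290485 q [-26.7027  -4.5943] 0.3348873741924763
```

jog_arm(hand=[0.005,0.005,0.005,0.005,0.005], travel=[[0,0,0],[0,0,0],[0,0,0],[0,0,0],[0,0,0]], yaw=[-0.04,-0.04,-0.03,-0.03,0])

```text
time_s: 19.15
position: [0.5143, -0.1267, 0.166]
tool_rot: [[0.502, 0.865, 0.007], [0.865, -0.502, -0.002], [0.002, 0.007, -1.0]]
ft_force: [3.2, 2.3, 10.6]
grip_width: 0.0151
gripper_force: 60.6
```

```bash
python3 o.py
```

```text
19.15 [ 0.5143 -0.1267  0.166 ] [ 3.1837  2.2511 10.5714] tq [ 0.668  -1.0098  0.1414] yaz -30.149830417478967 q [-26.7033   3.4062] 0.2295838762074709
```

jog_arm(hand=[0.005,0.005,0.005,0.005,0.005], travel=[[0,0,0],[0,0,0],[0,0,0],[0,0,0],[0,0,0]], yaw=[-0.03,-0.03,-0.03,0,0])

```text
time_s: 19.77
position: [0.5144, -0.1268, 0.1659]
tool_rot: [[0.578, 0.816, 0.008], [0.816, -0.578, -0.002], [0.003, 0.007, -1.0]]
ft_force: [4.6, 1.7, 11.2]
grip_width: 0.015
gripper_force: 60.6
```

```bash
python3 o.py
```

```text
19.775 [ 0.5144 -0.1268  0.1659] [ 4.5796  1.7006 11.1645] tq [ 0.5998 -1.1011  0.1697] yaz -35.28956074259945 q [-26.7058   8.5444] 0.1047497265972197
```

jog_arm(hand=[0.005,0.005,0.005,0.005,0.005], travel=[[0,0,0],[0,0,0],[0,0,0],[0,0,0],[0,0,0]], yaw=[-0.03,-0.03,0,0,0])

```text
time_s: 20.4
position: [0.5145, -0.1268, 0.166]
tool_rot: [[0.626, 0.78, 0.008], [0.78, -0.626, -0.002], [0.003, 0.007, -1.0]]
ft_force: [4.0, 2.4, 10.3]
grip_width: 0.0152
gripper_force: 60.5
```

```bash
python3 o.py
```

```text
20.4 [ 0.5145 -0.1268  0.166 ] [ 3.9537  2.3994 10.2786] tq [ 0.5039 -1.1365  0.109 ] yaz -38.72786949633059 q [-26.7068  11.9828] 0.10202129138633609
```

jog_arm(hand=[0.005,0.005,0.005,0.005,0.005], travel=[[0,0,0],[0,0,0],[0,0,0],[0,0,0],[0,0,0]], yaw=[-0.03,-0.03,0,0,0])

```text
time_s: 21.02
position: [0.5146, -0.1269, 0.1659]
tool_rot: [[0.671, 0.741, 0.008], [0.741, -0.671, -0.002], [0.004, 0.007, -1.0]]
ft_force: [4.6, 1.0, 9.7]
grip_width: 0.0153
gripper_force: 60.5
```

```bash
python3 o.py
```

```text
21.025 [ 0.5146 -0.1269  0.1659] [4.634  0.9553 9.6857] tq [ 0.4658 -1.1977  0.0505] yaz -42.1689416881911 q [-26.7107  15.4205] 0.10220756521448493
```

jog_arm(hand=[0.005,0.005,0.005,0.005,0.005], travel=[[0,0,0],[0,0,0],[0,0,0],[0,0,0],[0,0,0]], yaw=[-0.03,-0.03,0,0,0])

```text
time_s: 21.65
position: [0.5146, -0.127, 0.166]
tool_rot: [[0.715, 0.7, 0.008], [0.7, -0.715, -0.002], [0.004, 0.007, -1.0]]
ft_force: [4.8, 0.9, 10.2]
grip_width: 0.015
gripper_force: 60.5
```

```bash
python3 o.py
```

```text
21.65 [ 0.5146 -0.127   0.166 ] [ 4.8068  0.9493 10.1782] tq [ 0.4307 -1.2945  0.1156] yaz -45.6100426944794 q [-26.7151  18.8586] 0.10280563496053219
```

jog_arm(hand=[0.005,0.005,0.005,0.005,0.005], travel=[[0,0,0],[0,0,0],[0,0,0],[0,0,0],[0,0,0]], yaw=[-0.03,-0.03,0,0,0])

```text
time_s: 22.28
position: [0.5147, -0.127, 0.166]
tool_rot: [[0.755, 0.655, 0.008], [0.656, -0.755, -0.002], [0.005, 0.007, -1.0]]
ft_force: [4.5, 1.7, 9.7]
grip_width: 0.0151
gripper_force: 60.4
```

```bash
python3 o.py
```

```text
22.275 [ 0.5147 -0.127   0.166 ] [4.4664 1.7183 9.6785] tq [ 0.2997 -1.3342  0.1802] yaz -49.041715521672806 q [-26.714   22.2931] 0.1031179865822196
```

jog_arm(hand=[0.005,0.005,0.005,0.005,0.005], travel=[[0,0,0],[0,0,0],[0,0,0],[0,0,0],[0,0,0]], yaw=[-0.03,-0.03,0,0,0])

```text
time_s: 22.9
position: [0.5147, -0.1271, 0.166]
tool_rot: [[0.793, 0.609, 0.008], [0.609, -0.793, -0.003], [0.005, 0.007, -1.0]]
ft_force: [5.2, 1.2, 9.1]
grip_width: 0.0153
gripper_force: 60.4
```

```bash
python3 o.py
python3 - <<'E'
from h import *
s=env.observe();w=env.get_image("wrist")[:,:,::-1];cv2.imwrite("pics/w6.png",w)
for f in("w5","w6"):
  g=cv2.imread(f"pics/{f}.png").max(2)
  out=[]
  for v in range(225,290,12):
    r=np.where(g[v,280:365]<60)[0]+280;out.append((v,r.min(),r.max()))
  print(f,out)
E
```

```text
22.9 [ 0.5147 -0.1271  0.166 ] [5.2311 1.1909 9.1211] tq [ 0.2454 -1.33    0.1201] yaz -52.481453352273995 q [-26.7168  25.7321] 0.1033723633736372
w5 [(225, np.int64(300), np.int64(344)), (237, np.int64(299), np.int64(342)), (249, np.int64(299), np.int64(342)), (261, np.int64(300), np.int64(342)), (273, np.int64(300), np.int64(342)), (285, np.int64(300), np.int64(341))]
w6 [(225, np.int64(301), np.int64(340)), (237, np.int64(299), np.int64(343)), (249, np.int64(299), np.int64(347)), (261, np.int64(298), np.int64(344)), (273, np.int64(300), np.int64(342)), (285, np.int64(300), np.int64(342))]
```

jog_arm(hand=[0.005,0.005,0.005,0.005,0.005], travel=[[0,0,0],[0,0,0],[0,0,0],[0,0,0],[0,0,0]], yaw=[-0.03,-0.03,0,0,0])

```text
time_s: 23.58
position: [0.5148, -0.1272, 0.166]
tool_rot: [[0.828, 0.56, 0.009], [0.56, -0.828, -0.003], [0.006, 0.007, -1.0]]
ft_force: [5.2, 0.5, 8.8]
grip_width: 0.0154
gripper_force: 60.4
```

```bash
python3 o.py
```

```text
23.575 [ 0.5148 -0.1272  0.166 ] [5.1717 0.5288 8.7654] tq [ 0.1953 -1.4272  0.1103] yaz -55.92290653575011 q [-26.7212  29.1702] 0.13061936013400555
```

jog_arm(hand=[0.005,0.005,0.005,0.005,0.005], travel=[[0,0,0],[0,0,0],[0,0,0],[0,0,0],[0,0,0]], yaw=[-0.03,-0.03,0,0,0])

```text
time_s: 24.2
position: [0.5148, -0.1273, 0.166]
tool_rot: [[0.86, 0.51, 0.009], [0.51, -0.86, -0.003], [0.006, 0.007, -1.0]]
ft_force: [5.5, 0.5, 10.2]
grip_width: 0.0147
gripper_force: 60.4
```

```bash
python3 o.py
```

```text
24.2 [ 0.5148 -0.1273  0.166 ] [ 5.4913  0.5002 10.1605] tq [ 0.0789 -1.4562  0.1701] yaz -59.35362174544195 q [-26.7214  32.6035] 0.15571825671941042
```

Run:
```python
from h import *
s=env.observe();w=env.get_image("wrist")[:,:,::-1];cv2.imwrite("pics/w7.png",w)
for f in("w5","w7"):
  g=cv2.imread(f"pics/{f}.png").max(2)
  print(f)
  for v in range(196,300,5): print(v,"".join("%4d"%x for x in g[v,284:362:4]))
```

```text
w5
196   93 137 147 149 146 150 152 146 147 150 149 148 152 153 154 149 151 149 150 122
201  118 149 147 149 147 146 147 146 146 150 147 149 148 151 149 151 151 151 153 151
206  149 146 146 147 142 147 150 125 127 172 172 148 116 144 151 147 150 151 152 152
211  149 143 147 146 151 145 124 163 132 133 136 140 184 163 128 146 151 150 151 151
216  133 145 141 147 150  53  36  32  33  35  38  27  31  33 148 137 148 151 149 150
221  138 146 148 151 118  33  31  34  33  34  36  34  37  36 114  80 149 148 149 152
226   98  97  90 142  48  37  33  34  32  41  37  35  39  39  35  64 150 148 149 148
231   91  92  94  94  29  27  33  30  38  36  36  38  40  36  44  79 150 154 149 149
236   96  96  93  97  27  36  31  41  42  46  44  43  42  40  44 113 150 149 149 152
241   89  93  92  92  25  35  40  35  39  41  51  42  46  41  42 128 148 151 150 151
246   91  86  93  96  35  36  40  39  39  45  40  42  41  41  44 129 148 148 149 150
251   87  92  96  87  33  37  36  43  45  47  45  47  45  41  37 129 147 144 146 148
256  137 114 137 144  39  37  37  34  43  38  37  42  43  43  34 140 148 147 
[... 1775 characters left out ...]
  95  81 137 134 138
261  135 138 139  84  37  34  39  39  34  45  35  33  38  33  26  50 114 131 134 133
266  135 135 138 139  33  32  31  37  40  33  35  34  32  35  33  89 120 139 133 131
271  138 139 134 141  33  32  36  39  42  37  33  36  34  33  24  89  89  89  84  90
276  138 137 136 137  38  37  36  37  37  37  39  33  41  21  17  90  87  89  89  91
281   94  89 108 140  40  31  42  38  41  33  36  38  31  36  26  90  92  88  90  86
286   87  94  88  84  33  40  35  36  41  39  37  36  28  31  33  87  89  89  86  88
291   92  81  78  74  28  34  36  37  32  32  30  31  46  36  38  72  75  76  88  85
296  143  82  79  83  35  31  35  37  30  35  39  39  29  30  22  72  75  76  85  84
```

jog_arm(hand=[0.005,0.005,0.005,0.005,0.005], travel=[[0,0,0],[0,0,0],[0,0,0],[0,0,0],[0,0,0]], yaw=[-0.03,-0.03,0,0,0])

```text
time_s: 24.88
position: [0.5149, -0.1273, 0.166]
tool_rot: [[0.889, 0.457, 0.009], [0.457, -0.889, -0.003], [0.006, 0.007, -1.0]]
ft_force: [6.1, 0.4, 8.4]
grip_width: 0.0152
gripper_force: 60.3
```

```bash
python3 o.py
```

```text
24.875 [ 0.5149 -0.1273  0.166 ] [6.1437 0.3712 8.3593] tq [-0.0037 -1.5254  0.1301] yaz -62.789781430561455 q [-26.7244  36.0398] 0.16479951795190573
```

jog_arm(hand=[0.005,0.005,0.005,0.005,0.005], travel=[[0,0,0],[0,0,0],[0,0,0],[0,0,0],[0,0,0]], yaw=[-0.03,-0.03,0,0,0])

```text
time_s: 25.5
position: [0.5149, -0.1274, 0.166]
tool_rot: [[0.915, 0.403, 0.009], [0.403, -0.915, -0.003], [0.007, 0.007, -1.0]]
ft_force: [6.4, -0.8, 8.2]
grip_width: 0.0152
gripper_force: 60.3
```

```bash
python3 o.py
```

```text
25.5 [ 0.5149 -0.1274  0.166 ] [ 6.4149 -0.7787  8.1619] tq [-0.0988 -1.4898  0.1558] yaz -66.22709169324014 q [-26.7257  39.4774] 0.15230039600282907
```

The screw should have stopped by now, so I'll lift the key out, move it aside and check the head's mark.

jog_arm(hand=[0.005,0.005,0.005,0.005,0.005], travel=[[0,0,0.01],[0,0,0.02],[0,0,0.025],[0.012,-0.027,0],[0.012,-0.027,0]], yaw=[0,0,0,0,0])

```text
time_s: 26.12
position: [0.5366, -0.181, 0.2191]
tool_rot: [[0.915, 0.404, 0.001], [0.404, -0.915, -0.0], [0.0, 0.001, -1.0]]
ft_force: [-0.3, 1.0, -1.3]
grip_width: 0.0152
gripper_force: 62.5
```

jog_arm(hand=[0.005,0.005,0.005,0.005,0.005], travel=[[0,0,0],[0,0,0],[0,0,0],[0,0,0],[0,0,0]], yaw=[0,0,0,0,0])

```text
time_s: 26.75
position: [0.5362, -0.1802, 0.219]
tool_rot: [[0.915, 0.403, 0.0], [0.403, -0.915, -0.0], [0.0, 0.0, -1.0]]
ft_force: [-0.6, -0.5, -1.3]
grip_width: 0.0154
gripper_force: 62.6
```

```bash
cat > mark.py <<'E'
from m import *
import sys,json
f,x,y=sys.argv[1],float(sys.argv[2]),float(sys.argv[3])
if f=="now":
    s=env.observe();im=env.get_image("wrist")[:,:,::-1];f="m%d"%int(s["time_s"]*10);cv2.imwrite(f"pics/{f}.png",im);json.dump({k:np.array(s[k]).tolist() for k in("position","tool_rot")},open(f+".json","w"));print(f,s["time_s"],s["position"])
s=json.load(open(f+".json"));im=cv2.imread(f"pics/{f}.png")
B=cv2.GaussianBlur(birdseye(im,s,x,y,.059,.04,.2).min(2),(7,7),0)
# bright ring centre: dark disc of the socket (r 6.5-9 mm) inside bright ring (to 17 mm)
k=np.zeros((181,181),np.float32);yy,xx=np.mgrid[-90:91,-90:91];r=np.hypot(xx,yy)*.2
k[(r>10)&(r<15.5)]=1;k/=k.sum();d=((r<6)*1.);k-=d/d.sum();e=((r>17.2)&(r<18))*1.;k-=.5*e/e.sum()
R=cv2.filter2D(B.astype(np.float32),-1,k);R[:60]=R[-60:]=-9e9;R[:,:60]=R[:,-60:]=-9e9
v,u=np.unravel_index(R.argmax(),R.shape);C=(x+.04-v*.0002,y+.04-u*.0002);print("centre",C,R.max())
a=np.arange(0,360,6);P=[]
for rr in(10.5,12.5,14.5): # az from +x ccw (x up, y left)
    P.append([int(B[int(round(v-rr*5*np.cos(np.radians(t)))),int(round(u-rr*5*np.sin(np.radians(t))))]) for t in a])
P=np.array(P);print(dict(zip(a.tolist(),P.min(0).tolist())));print("inner",dict(zip(a.tolist(),P[1].tolist())))
E
python3 mark.py w4 .515 -.131; python3 mark.py now .514 -.128
```

```text
centre (np.float64(0.5148), np.float64(-0.1296)) 85.2915
{0: 121, 6: 79, 12: 171, 18: 186, 24: 183, 30: 175, 36: 178, 42: 181, 48: 179, 54: 176, 60: 163, 66: 104, 72: 1, 78: 0, 84: 0, 90: 0, 96: 0, 102: 0, 108: 0, 114: 0, 120: 0, 126: 0, 132: 0, 138: 70, 144: 151, 150: 147, 156: 148, 162: 143, 168: 143, 174: 149, 180: 155, 186: 150, 192: 148, 198: 153, 204: 159, 210: 155, 216: 156, 222: 161, 228: 165, 234: 166, 240: 169, 246: 173, 252: 179, 258: 178, 264: 176, 270: 179, 276: 178, 282: 182, 288: 183, 294: 181, 300: 184, 306: 181, 312: 177, 318: 184, 324: 185, 330: 184, 336: 184, 342: 184, 348: 184, 354: 181}
inner {0: 121, 6: 79, 12: 171, 18: 188, 24: 190, 30: 191, 36: 187, 42: 189, 48: 189, 54: 187, 60: 189, 66: 188, 72: 196, 78: 164, 84: 71, 90: 7, 96: 3, 102: 2, 108: 7, 114: 16, 120: 68, 126: 142, 132: 196, 138: 190, 144: 189, 150: 191, 156: 191, 162: 190, 168: 189, 174: 192, 180: 192, 186: 189, 192: 190, 198: 191, 204: 188, 210: 191, 216: 189, 222: 189, 228: 189, 234: 190, 240: 190, 246: 188, 252: 188, 258: 187, 264: 188, 270: 189, 276: 189, 282: 190, 288: 189, 294: 188, 300: 190,
[... 651 characters left out ...]
145, 294: 71, 300: 146, 306: 151, 312: 157, 318: 157, 324: 153, 330: 144, 336: 152, 342: 158, 348: 152, 354: 152}
inner {0: 184, 6: 185, 12: 183, 18: 181, 24: 180, 30: 185, 36: 183, 42: 182, 48: 182, 54: 184, 60: 182, 66: 177, 72: 179, 78: 179, 84: 180, 90: 178, 96: 177, 102: 177, 108: 176, 114: 176, 120: 177, 126: 177, 132: 177, 138: 179, 144: 177, 150: 176, 156: 174, 162: 178, 168: 178, 174: 178, 180: 175, 186: 178, 192: 182, 198: 182, 204: 173, 210: 176, 216: 180, 222: 179, 228: 180, 234: 182, 240: 181, 246: 181, 252: 181, 258: 180, 264: 184, 270: 184, 276: 181, 282: 185, 288: 145, 294: 79, 300: 148, 306: 185, 312: 184, 318: 185, 324: 186, 330: 185, 336: 184, 342: 182, 348: 184, 354: 186}
```

```bash
cat > ang.py <<'E'
from m import *
import sys,json
f,x,y,a0=sys.argv[1],*map(float,sys.argv[2:])
s=json.load(open(f+".json"));B=birdseye(cv2.imread(f"pics/{f}.png"),s,x,y,.059,.04,.1).min(2);B=cv2.GaussianBlur(B,(9,9),0)
# head centre from the socket's dark disc and ring edge is offset by view; use ring (outer bright edge) circle fit
m=(B>120).astype(np.uint8);E=[]
for t in np.radians(np.arange(0,360,4)):
    pr=[B[int(400-r*10*np.cos(t)),int(400-r*10*np.sin(t))] for r in np.arange(11,24,.1)]
    j=np.argmin(np.diff(cv2.GaussianBlur(np.float32(pr),(1,9),0).ravel()));E.append([-(11+j*.1)*np.sin(t),(11+j*.1)*np.cos(t)])
E=np.array(E);c=np.median(E,0)
A=np.c_[2*E,np.ones(len(E))];w=np.ones(len(E))
for _ in range(20):
    q=np.linalg.lstsq(A*w[:,None],(E**2).sum(1)*w,rcond=None)[0];rad=np.sqrt(q[2]+q[0]**2+q[1]**2);w=1/(1+((np.hypot(*(E-q[:2]).T)-rad)/.4)**2)
u,v=400+q[0]*10,400-q[1]*10;print("head",x+q[1]/1e3,y-q[0]/1e3,"r",rad)
for rr in(11.5,12.5,13.5):
    a=a0+np.arange(-16,16.1,.5);p=np.array([B[int(round(v-rr*10*np.cos(np.radians(t)))),int(round(u-rr*10*np.sin(np.radians(t))))] for t in a],float)
    g=np.clip(160-p,0,None);print(rr,"mark",(a*g).sum()/g.sum())
E
python3 ang.py w4 .5148 -.1296 5; python3 ang.py m267 .514 -.129 294;python3 ang.py w3 .513 -.1318 3
```

```text
head 0.5145370710988633 -0.12930256150282804 r 16.320466635344122
11.5 mark 2.527027027027027
12.5 mark 2.8253701211305517
13.5 mark 2.496017378711079
head 0.5140070526529298 -0.12917733304394302 r 16.401020637501773
11.5 mark 293.4109589041096
12.5 mark 293.62587168758716
13.5 mark 293.61310395314786
head 0.5146919289850979 -0.1304998749457678 r 16.1079452366578
11.5 mark 0.7445008460236887
12.5 mark -0.2983770287141074
13.5 mark -0.003826530612244898
```

The mark turned from about 2° to −66.5°, about 1.2 rad, so the screw is at or very near its stop. The key's hexagon ended 30° out of step, so it slipped at the end. I'll reseat it squarely and press once more to make sure.

jog_arm(hand=[0.005,0.005,0.005,0.005,0.005], travel=[[-0.005,0.013,0],[-0.005,0.013,0],[-0.005,0.014,0],[-0.0056,0.0138,0],[0,0,0]], yaw=[0.147,0.147,0.147,0.147,0], grip_force=80)

```text
time_s: 27.42
position: [0.5155, -0.1261, 0.219]
tool_rot: [[0.538, 0.843, 0.0], [0.843, -0.538, -0.0], [0.0, 0.0, -1.0]]
ft_force: [0.2, -0.4, -1.7]
grip_width: 0.0146
gripper_force: 82.0
```

jog_arm(hand=[0.005,0.005,0.005,0.005,0.005], travel=[[0,0,-0.018],[0,0,-0.015],[0,0,-0.003],[0,0,-0.003],[0,0,-0.003]], yaw=[0,0,0,0,0])

```text
time_s: 28.05
position: [0.5162, -0.1273, 0.1791]
tool_rot: [[0.539, 0.843, 0.003], [0.843, -0.539, -0.002], [-0.0, 0.003, -1.0]]
ft_force: [-5.8, 1.2, 22.8]
grip_width: 0.0148
gripper_force: 85.3
```

```bash
python3 o.py
```

```text
28.05 [ 0.5162 -0.1273  0.1791] [-5.7877  1.2459 22.8103] tq [ 0.3973  1.5975 -0.0576] yaz -32.59029993669856 q [-26.605    5.9962] 0.0010138494690181687
```

jog_arm(hand=[0.005,0.005,0.005,0.005,0.005], travel=[[0,0,0.003],[-0.0018,0.0004,0],[0,0,-0.002],[0,0,-0.002],[0,0,0]], yaw=[0,0,0,0,0])

```text
time_s: 28.68
position: [0.5139, -0.1266, 0.1755]
tool_rot: [[0.538, 0.843, -0.0], [0.843, -0.538, -0.0], [-0.0, 0.0, -1.0]]
ft_force: [0.6, -2.5, -2.5]
grip_width: 0.0148
gripper_force: 81.8
```

It slid in. Going down to the floor.

jog_arm(hand=[0.005,0.005,0.005,0.005,0.005], travel=[[0,0,-0.003],[0,0,-0.003],[0,0,-0.003],[0,0,-0.002],[0,0,0]], yaw=[0,0,0,0,0])

```text
time_s: 29.3
position: [0.5143, -0.1265, 0.1662]
tool_rot: [[0.538, 0.843, 0.002], [0.843, -0.538, -0.001], [0.0, 0.002, -1.0]]
ft_force: [-1.6, -2.2, 12.3]
grip_width: 0.0145
gripper_force: 83.8
```

```bash
python3 o.py
```

```text
29.3 [ 0.5143 -0.1265  0.1662] [-1.5947 -2.2031 12.2801] tq [-0.5683  0.5424 -0.0538] yaz -32.539448111201125 q [-26.6378   5.9044] -0.010414798452984542
```

jog_arm(hand=[0.005,0.005,0.005,0.005,0.005], travel=[[0,0,0],[0,0,0],[0,0,0],[0,0,0],[0,0,0]], yaw=[-0.06,-0.06,-0.06,0,0])

```text
time_s: 29.92
position: [0.5144, -0.1266, 0.1662]
tool_rot: [[0.68, 0.733, 0.002], [0.733, -0.68, -0.001], [0.001, 0.003, -1.0]]
ft_force: [-1.6, -2.8, 11.2]
grip_width: 0.0145
gripper_force: 83.7
```

```bash
python3 o.py
```

```text
29.925 [ 0.5144 -0.1266  0.1662] [-1.6487 -2.7864 11.227 ] tq [-0.6224  0.322   0.015 ] yaz -42.851231930801276 q [-26.639   16.2143] 0.020172130898572505
```

jog_arm(hand=[0.005,0.005,0.005,0.005,0.005], travel=[[0,0,0],[0,0,0],[0,0,0],[0,0,0],[0,0,0]], yaw=[-0.04,-0.04,-0.04,0,0])

```text
time_s: 30.55
position: [0.5145, -0.1268, 0.1662]
tool_rot: [[0.763, 0.646, 0.003], [0.646, -0.763, -0.002], [0.001, 0.003, -1.0]]
ft_force: [-1.2, -2.6, 9.7]
grip_width: 0.0148
gripper_force: 83.6
```

```bash
python3 o.py
```

```text
30.55 [ 0.5145 -0.1268  0.1662] [-1.1758 -2.5888  9.7331] tq [-0.8474  0.2259  0.0607] yaz -49.72654240985985 q [-26.6431  23.09  ] 0.03905991674400866
```

jog_arm(hand=[0.005,0.005,0.005,0.005,0.005], travel=[[0,0,0],[0,0,0],[0,0,0],[0,0,0],[0,0,0]], yaw=[-0.05,-0.05,-0.05,0,0])

```text
time_s: 31.18
position: [0.5146, -0.1268, 0.1662]
tool_rot: [[0.851, 0.525, 0.003], [0.525, -0.851, -0.002], [0.002, 0.003, -1.0]]
ft_force: [-0.1, -2.4, 10.6]
grip_width: 0.0147
gripper_force: 83.7
```

```bash
python3 o.py
```

```text
31.175 [ 0.5146 -0.1268  0.1662] [-0.1442 -2.4042 10.5879] tq [-0.8468  0.0808  0.1205] yaz -58.309845397132996 q [-26.6429  31.6738] 0.12521215248852968
```

jog_arm(hand=[0.005,0.005,0.005,0.005,0.005], travel=[[0,0,0],[0,0,0],[0,0,0],[0,0,0],[0,0,0]], yaw=[-0.05,-0.05,-0.05,0,0])

```text
time_s: 31.8
position: [0.5147, -0.1269, 0.1662]
tool_rot: [[0.92, 0.392, 0.003], [0.392, -0.92, -0.002], [0.002, 0.003, -1.0]]
ft_force: [-0.3, -3.5, 9.4]
grip_width: 0.0149
gripper_force: 83.7
```

```bash
python3 o.py
```

```text
31.8 [ 0.5147 -0.1269  0.1662] [-0.3182 -3.5373  9.4301] tq [-0.9322  0.0257  0.1216] yaz -66.90501207658893 q [-26.6433  40.27  ] 0.1160817383788526
```

jog_arm(hand=[0.005,0.005,0.005,0.005,0.005], travel=[[0,0,0],[0,0,0],[0,0,0],[0,0,0],[0,0,0]], yaw=[-0.05,-0.05,-0.05,0,0])

```text
time_s: 32.42
position: [0.5147, -0.1269, 0.1662]
tool_rot: [[0.968, 0.25, 0.003], [0.25, -0.968, -0.002], [0.003, 0.003, -1.0]]
ft_force: [0.9, -2.9, 9.0]
grip_width: 0.0148
gripper_force: 83.6
```

```bash
python3 o.py
```

```text
32.425 [ 0.5147 -0.1269  0.1662] [ 0.8614 -2.8534  9.0282] tq [-0.9169  0.0707 -0.0186] yaz -75.50895066343503 q [-26.6469  48.8704] 0.049808642361313105
```

jog_arm(hand=[0.005,0.005,0.005,0.005,0.005], travel=[[0,0,0.01],[0,0,0.02],[0,0,0.025],[0.007,-0.028,0],[0.007,-0.028,0]], yaw=[0,0,0,0,0])

```text
time_s: 33.05
position: [0.5278, -0.182, 0.2198]
tool_rot: [[0.968, 0.251, -0.001], [0.251, -0.968, 0.002], [-0.0, -0.002, -1.0]]
ft_force: [0.9, 0.2, -1.9]
grip_width: 0.0147
gripper_force: 81.9
```

jog_arm(hand=[0.005,0.005,0.005,0.005,0.005], travel=[[0,0,0],[0,0,0],[0,0,0],[0,0,0],[0,0,0]], yaw=[0,0,0,0,0])

```text
time_s: 33.67
position: [0.5278, -0.182, 0.2199]
tool_rot: [[0.968, 0.251, 0.0], [0.251, -0.968, 0.0], [0.0, -0.0, -1.0]]
ft_force: [-0.2, -0.5, -1.0]
grip_width: 0.0148
gripper_force: 82.0
```

```bash
python3 mark.py now .514 -.129 | grep -v inner; F=$(ls -t m*.json|head -1); python3 ang.py ${F%.json} .514 -.129 293; python3 o.py
python3 - <<'E'
import cv2,glob,os
f=max(glob.glob("pics/m*.png"),key=os.path.getmtime);g=cv2.imread(f).max(2)
for v in range(206,296,8): print(v,"".join("%4d"%x for x in g[v,284:362:4]))
E
```

```text
m336 33.675 [ 0.5278 -0.182   0.2199]
centre (np.float64(0.514), np.float64(-0.129)) 73.13578
{0: 154, 6: 164, 12: 169, 18: 167, 24: 163, 30: 163, 36: 167, 42: 165, 48: 171, 54: 169, 60: 169, 66: 173, 72: 171, 78: 165, 84: 166, 90: 167, 96: 170, 102: 169, 108: 169, 114: 171, 120: 174, 126: 169, 132: 173, 138: 174, 144: 170, 150: 164, 156: 168, 162: 173, 168: 172, 174: 172, 180: 168, 186: 166, 192: 168, 198: 167, 204: 158, 210: 165, 216: 163, 222: 163, 228: 156, 234: 160, 240: 163, 246: 162, 252: 157, 258: 147, 264: 153, 270: 156, 276: 159, 282: 159, 288: 144, 294: 76, 300: 150, 306: 157, 312: 156, 318: 151, 324: 153, 330: 149, 336: 152, 342: 152, 348: 147, 354: 153}
head 0.5140557738964827 -0.12922094731725212 r 16.425119092117523
11.5 mark 293.51571594877765
12.5 mark 293.5117104329312
13.5 mark 293.14814814814815
33.725 [ 0.5278 -0.1821  0.2199] [ 0.7405  0.0614 -0.2827] tq [ 0.013  -0.0079 -0.0158] yaz -75.49930022993246 q [-31.1812  44.3173] 0.0008485488979204092
206  147 144 149 145 144 106  96  92 151 152 139 149 147 142 145 148 148 147 152 119
214  141 148 147 142 151  72  28 
[... 201 characters left out ...]
  91  97  98 111 151
238  144 145 145 147  26  41  36  39  48  38  39  44  40  35  41  79 100  94 149 151
246  144 144 143 145  34  37  47  42  39  34  43  43  36  38  43  83  97  83 151 152
254  142 140 140 121  34  37  41  40  42  45  41  43  41  41  27  87  91 129 146 144
262  138 144 141  92  35  41  33  38  39  35  41  35  42  34  30  91  83 150 149 142
270  137 140 124 141  34  40  39  38  39  42  37  33  35  33  40  94 121 143 147 147
278  172 144 123 134  31  33  36  36  43  33  37  37  37  31  29  82 138 140 148 150
286  202 198 198 196  66  42  41  39  41  34  44  41  36  27  30 136 156 151 152 147
294  198 126  78  83  38  39  40  39  34  39  39  40  38  29  28  67  65  66 143 142
```

The mark did not move on the second pass (293.4° vs 293.5°), even with the key pushed to its slip torque. The screw is at its stop. Now taking the key back to its hole.

jog_arm(hand=[0.005,0.005,0.005,0.005,0.005], travel=[[-0.0158,-0.0268,0],[-0.0158,-0.0268,0],[-0.0158,-0.0268,0],[-0.0158,-0.0268,0],[-0.0158,-0.0268,0]], yaw=[0.17,0.17,0.17,0.17,0.17])

```text
time_s: 34.35
position: [0.4483, -0.3171, 0.2199]
tool_rot: [[0.446, 0.895, 0.0], [0.895, -0.446, -0.0], [0.0, 0.0, -1.0]]
ft_force: [0.3, -0.4, -1.2]
grip_width: 0.0149
gripper_force: 81.9
```

jog_arm(hand=[0.005,0.005,0.005,0.005,0.005], travel=[[0,0,0],[0,0,0],[0,0,0],[0,0,0],[0,0,0]], yaw=[0.17,0.17,0.17,0.17,0])

```text
time_s: 34.98
position: [0.4488, -0.3162, 0.2198]
tool_rot: [[-0.209, 0.978, -0.0], [0.978, 0.209, 0.0], [0.0, 0.0, -1.0]]
ft_force: [-0.6, -0.1, -0.8]
grip_width: 0.0147
gripper_force: 81.9
```

```bash
python3 o.py
python3 - <<'E'
from h import *
p=env.observe()["position"];sc=env.get_image("scene");cv2.imwrite("pics/s2.png",sc[:,:,::-1])
print("tip",px("scene",(p[0],p[1],p[2]-.122)),"mid",px("scene",p),"hole",px("scene",(.4488,-.316,.052)))
u,v=px("scene",(p[0],p[1],p[2]-.122)).astype(int)
for r in range(v-16,v+26,3): print(r,"".join("%4d"%x for x in sc[r,u-16:u+17,:].max(1)))
E
```

```text
34.975 [ 0.4488 -0.3162  0.2198] [-0.5511 -0.0998 -0.7833] tq [-0.0138 -0.0603  0.0031] yaz 12.061020341410696 q [-47.5261 -59.5877] -0.9695366397500038
tip [227.3091 252.6108] mid [220.0612 216.9507] hole [229.8641 264.6808]
236   95  94  93  93  93  93  93  92  90  80  59  37  24  23  31  52  76  88  92  96 101 108 117 125 129 130 130 130 130 130 130 130 131
239   94  93  94  93  92  92  93  93  92  86  72  51  32  27  27  38  61  80  90  94  94  94 103 117 128 130 129 130 130 130 131 130 130
242   93  94  94  95  94  94  94  94  94  92  85  70  47  31  24  29  47  68  85  92  94 103 117 127 130 130 130 129 130 127 126 122 117
245   95  93  94  93  94  93  93  92  92  92  91  83  63  41  28  28  32  53  75  95 111 120 121 118 113 102  95  92  88  84  81  80  79
248  125 115 102  95  93  93  93  92  93  93  93  90  78  58  36  27  29  47  74  94  95  89  83  81  81  81  79  79  81  80  82  85  88
251  110 100  93  92  93  92  92  92  92  92  92  92  86  69  49  33  29  34  55  84  98  88  78  79  80  81  80  80  82  88 102 120 127
254   95  93  93  93  93  94  95  93  93  92  91  91
[... 343 characters left out ...]
 72  72  78  81
263   83  74  66  61  59  59  58  59  60  61  63  64  68  72  76  77  78  83  86  86  86  88  91  93  95  96  96  96  94  95  92  81  69
266   83  67  55  55  57  59  57  59  58  60  61  66  69  68  64  56  51  52  53  53  53  58  72  85  94  95  96  97  97  97  94  92  87
269   86  76  58  46  46  50  57  57  58  58  59  69  82  90  88  81  73  68  67  71  77  86  93  98  98  96  91  85  73  62  49  37  28
272   90  85  71  54  45  43  45  49  53  57  59  65  77  87  92  94  94  95  97  98  97  94  86  75  59  47  33  25  27  24  20  22  22
275   93  90  84  69  53  45  40  40  42  51  64  78  86  89  90  91  92  92  87  72  52  34  24  23  25  23  23  23  19  16  15  17  16
```

jog_arm(hand=[0.005,0.005,0.005,0.005,0.005], travel=[[0,0,-0.02],[0,0,-0.018],[0,0,-0.005],[0,0,-0.003],[0,0,-0.002]], yaw=[0,0,0,0,0])

```text
time_s: 35.65
position: [0.449, -0.3165, 0.1723]
tool_rot: [[-0.21, 0.978, 0.001], [0.978, 0.21, -0.001], [-0.001, 0.0, -1.0]]
ft_force: [-0.9, -1.4, -1.1]
grip_width: 0.0144
gripper_force: 82.0
```

jog_arm(hand=[0.005,0.005,0.005,0.005,0.005], travel=[[0,0,-0.002],[0,0,-0.002],[0,0,-0.001],[0,0,0],[0,0,0]], yaw=[0,0,0,0,0])

```text
time_s: 36.28
position: [0.4489, -0.3164, 0.1668]
tool_rot: [[-0.21, 0.978, 0.0], [0.978, 0.21, -0.0], [-0.0, 0.0, -1.0]]
ft_force: [-0.8, -0.9, -1.5]
grip_width: 0.0145
gripper_force: 82.0
```

The tip is in the hole with no contact force. Lowering further.

jog_arm(hand=[0.005,0.005,0.005,0.005,0.005], travel=[[0,0,-0.007],[0,0,-0.008],[0,0,-0.008],[0,0,-0.005],[0,0,0]], yaw=[0,0,0,0,0])

```text
time_s: 36.9
position: [0.4488, -0.3163, 0.1384]
tool_rot: [[-0.21, 0.978, -0.0], [0.978, 0.21, 0.0], [0.0, -0.0, -1.0]]
ft_force: [-0.0, -0.4, -1.2]
grip_width: 0.0143
gripper_force: 81.8
```

jog_arm(hand=[0.005,0.005,0.005,0.005,0.005], travel=[[0,0,-0.003],[0,0,-0.002],[0,0,-0.002],[0,0,0],[0,0,0]], yaw=[0,0,0,0,0])

```text
time_s: 37.52
position: [0.4488, -0.3163, 0.1318]
tool_rot: [[-0.21, 0.978, -0.0], [0.978, 0.21, 0.0], [0.0, -0.0, -1.0]]
ft_force: [0.1, -0.2, -2.2]
grip_width: 0.0146
gripper_force: 82.0
```

jog_arm(hand=[0.005,0.005,0.005,0.005,0.005], travel=[[0,0,-0.001],[0,0,-0.0005],[0,0,0],[0,0,0],[0,0,0]], yaw=[0,0,0,0,0], grip_force=20)

```text
time_s: 38.15
position: [0.449, -0.3165, 0.1313]
tool_rot: [[-0.21, 0.978, 0.001], [0.978, 0.21, -0.001], [-0.001, 0.001, -1.0]]
ft_force: [-1.0, 0.7, 6.9]
grip_width: 0.0146
gripper_force: 83.3
```

jog_arm(hand=[0.018,0.025,0.04,0.05,0.05], travel=[[0,0,0],[0,0,0],[0,0,0],[0,0,0],[0,0,0]], yaw=[0,0,0,0,0])

```text
time_s: 38.78
position: [0.4489, -0.3163, 0.1303]
tool_rot: [[-0.21, 0.978, -0.0], [0.978, 0.21, 0.0], [0.0, -0.0, -1.0]]
ft_force: [0.6, -0.0, 0.4]
grip_width: 0.05
gripper_force: 0.0
```

jog_arm(hand=[0.05,0.05,0.05,0.05,0.05], travel=[[0,0,0.02],[0,0,0.04],[0,0,0.05],[0.002,0,0.032],[0,0,0]], yaw=[0,0,0,0,0])

```text
time_s: 39.4
position: [0.4514, -0.3167, 0.2746]
tool_rot: [[-0.211, 0.978, 0.003], [0.978, 0.211, -0.004], [-0.004, 0.003, -1.0]]
ft_force: [0.3, -0.6, -0.8]
grip_width: 0.0499
gripper_force: 0.0
```

jog_arm(hand=[0.05,0.05,0.05,0.05,0.05], travel=[[0,0,0],[0,0,0],[0,0,0],[0,0,0],[0,0,0]], yaw=[0,0,0,0,0])

```text
time_s: 40.02
position: [0.4509, -0.3163, 0.2722]
tool_rot: [[-0.21, 0.978, -0.0], [0.978, 0.21, 0.0], [0.0, -0.0, -1.0]]
ft_force: [-0.1, -0.0, 0.2]
grip_width: 0.05
gripper_force: 0.0
```

```bash
python3 - <<'E'
from m import *
import json
s=env.observe();im=env.get_image("wrist")[:,:,::-1];cv2.imwrite("pics/w8.png",im);print(s["time_s"],s["position"])
a=cv2.imread("pics/w4.png")
for n,i in(("w4",a),("w8",im)):
  g=i.max(2);f=np.where(g[150:320,319]<70)[0]+150
  print(n,f.min(),f.max(),[(v,*(np.where(g[v,300:340]<70)[0][[0,-1]]+300)) for v in(200,220,260,280)], "small",[(v,*(np.where(g[v,392:430]<70)[0][[0,-1]]+392)) for v in(200,230,255)])
E
cp pics/w4.png pics/tmp.png
python3 - <<'E'
import sys;sys.path.insert(0,".")
from m import *
import json
s=json.load(open("w4.json"));t=env.observe()
for P in[(.4485,-.3155,.142),(.4599,-.3642,.142)]:print(px("wrist",P,s),px("wrist",P,t))
E
```

```text
40.025 [ 0.4509 -0.3163  0.2722]
w4 173 297 [(200, np.int64(306), np.int64(326)), (220, np.int64(308), np.int64(327)), (260, np.int64(310), np.int64(328)), (280, np.int64(311), np.int64(329))] small [(200, np.int64(405), np.int64(427)), (230, np.int64(401), np.int64(424)), (255, np.int64(401), np.int64(421))]
w8 170 295 [(200, np.int64(309), np.int64(329)), (220, np.int64(309), np.int64(329)), (260, np.int64(310), np.int64(328)), (280, np.int64(311), np.int64(328))] small [(200, np.int64(406), np.int64(428)), (230, np.int64(401), np.int64(425)), (255, np.int64(401), np.int64(421))]
[318.6617 236.6328] [318.5247 235.8641]
[319.9871 297.019 ] [319.7468 296.6048]
```

```bash
python3 -c "
from rig import env
print(env.close_job())"
```

```text
the job is handed in; nothing more can be done
None
```

The job is handed in at about 40 s: the crank made two clockwise turns (about 2° over by the camera), the screw turned about 1.2 rad and would not move on a second pass, though the hard stop showed only indirectly because the key slipped in the socket, and the larger key is back down in its own hole with the small key left where it was.

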